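Stand sealed core tubes heavy end down

ROBOT

A 6-joint arm with a two-finger parallel gripper is mounted at the origin on the work surface. World frame = base frame: x ahead of the robot, y to its left, z up, the work surface at z = 0. Lengths are in m, angles in degrees, forces in N, time in s.
With the tool pointing down it reaches from about 0.25 to 0.725 m from the base axis. Payload 9.7 kg.
Tool frame: the origin (TCP) lies at the very end of the fingers, on their centre line; the grasp point (between the pads) lies 19 mm behind it; z points along the fingers, y is the direction in which the jaws open and shut (so a half turn about z gives the same grasp; the last joint's range is limited). The gripper opens to 85 mm and grips with 20 to 120 N. Pads are 22 mm wide; open, the fingers measure 114 mm over their backs; the gripper's body (76 mm by 85 mm) begins 54 mm behind the grasp point. The pads swing forward as they close: fully open they stand 13 mm farther back than shut.
Start: joints at [67.208, 4.979, 10.078, 95.1, 0, 90], TCP at [0.213, 0.507, 0.231] pointing down, gripper open.
Joint ranges: [-179.16, 179.16], [-48.56, 103.87], [-65.8, 70.77], [-126.05, 130.52], [-82.76, 87.17], [-180, 180]. Speed limits (degrees/s): [127.2, 127.2, 147.25, 180, 180, 180].

INTERFACE

Orientations are given as [roll, pitch, yaw] about the fixed x, y, z axes, in that order (R = Rz(yaw) Ry(pitch) Rx(roll)).
In Python, from workcell import bot, camera, ticket gives the robot as it stands.
- The arm moves only by the shell command python3 -m jog 'ROWS' [FORCE]. ROWS is a JSON object of lists of equal length, an entry for each row: "turn": the turn, a rotation vector about the world's x, y, z each as a share of 8 degrees, from -1 to 1, a list of three; "delta_pos": the shift along the world's x, y, z each as a share of 50 mm, from -1 to 1, a list of three; "hand": the opening, from -1 (shut) to 1 (fully open). A call has exactly 10 rows; each row shifts and turns the commanded pose from where the row before left it; what a row does not reach is not made up. A row lasts 1/10 s, in which the tool goes at most 50 mm and 8.59 degrees, less where a joint would pass 70% of its speed; a pose out of reach is approached as far as the arm can. A call with a number of a shift or a turn outside -1 to 1 is refused whole. A call with a gripper value outside its range is refused whole. The fingers move at their own pace and stop on an object; FORCE is the grip in N (left out, the last holds). Time passes only in rows, so rows that do not move let the fingers close, or fill a call up. It gives the time, the measured TCP pose, the force and the opening at its end, in the units of the state.
- bot.get_obs(): the state, without advancing time (a new reading comes with each control period).
- camera(name): name is "scene" or "top" or "wrist"; returns a dict with "frame" (384x512x3 uint8, red, green, blue), "range_z" (384x512 float32, m along the optical axis (not along the pixel's ray), 0 where there is no reading), "fx", "fy", "cx", "cy" (pixels), "k1" (the pictures are not rectified: a ray, as slopes to the right and down, at radius r is drawn at 1 + k1 r^2 times it, then the intrinsics apply), "extrinsics" (4x4, takes a point from world to camera coordinates); the wrist camera has in their place "mount" (4x4, takes a point from camera to tool coordinates, whose origin is the TCP and whose axes are the flange's). Camera axes: x right, y up, looking along -z (the intrinsics and any distortion apply to the point x, -y, -z); pixel columns grow to the right and rows downward; lengths in m; the calibration is good to about 2 mm. A picture is of the moment at which its call begins: read the wrist's pose just before it.
- ticket.job_done(): hands the job in, once; it reports no verdict.
The state is a dict: "time": time; "q": joint angles; "qd": joint speeds; "joint_efforts": joint torques, N m; "ee_pos": TCP position; "tcp_rot": TCP orientation; "wrist_force": force on the tool from outside, world axes, zero at the start; "torque": the same for the moment, N m; "opening": finger opening in m.
Only numpy, scipy, OpenCV 4.12 (cv2) and the standard library are available. Lean on these libraries where they do the work, as an engineer would, in place of code of your own. Each camera call takes 0.05 s, during which the arm holds its last target.

TASK

Each of the two sealed square specimen tubes lying on the bench hides a heavy ore core at one end. Do the blue-ended tube completely, then the orange-ended one: lift it well clear of the bench by its middle to find which end is heavy, lay it back down on the bench and let go, then grip it again and stand it upright, heavy end down, on the floor of the tray of its own colour. Let go of both and leave everything else on the bench where it is.

Things in the scene. Friction and masses are not known exactly. Their poses are not given: they have to be found in the camera images.
- tube_blue: White box-section tube, 44 x 44 x 150 mm, its last 20 mm at both ends blue (flush caps); it lies on a side, axis 22 mm above the bench. Origin: its middle; x along it, y, z square to its sides. The ends look alike; the hidden core (0.17-0.34 kg, all else 0.11 kg) is at the +x or -x end, 36 mm from the middle, by chance at each start. Held at the middle, 0.05-0.12 N m turns it to the heavy end.
- tray_blue: Fixed low square tray with cream rim and floor in blue, 120 x 120 mm outside, 112 mm inside, rim 14 mm high and 4 mm thick. Origin: centre of its underside on the bench; its inner floor is 4 mm above the bench; x and y parallel to its sides, z up. Which of the two tray places it has differs from start to start.
- tube_orange: White box-section tube, 44 x 44 x 150 mm, its last 20 mm at both ends orange (flush caps); it lies on a side, axis 22 mm above the bench. Origin: its middle; x along it, y, z square to its sides. The ends look alike; the hidden core (0.17-0.34 kg, all else 0.11 kg) is at the +x or -x end, 36 mm from the middle, by chance at each start. Held at the middle, 0.05-0.12 N m turns it to the heavy end.
- tray_orange: Fixed low square tray with cream rim and floor in orange, 120 x 120 mm outside, 112 mm inside, rim 14 mm high and 4 mm thick. Origin: centre of its underside on the bench; its inner floor is 4 mm above the bench; x and y parallel to its sides, z up. Which of the two tray places it has differs from start to start.
- petri_dish: Bystander: covered clear dish, 92 mm across, 17 mm high. Origin: centre of its underside.
- slide_box: Bystander: dark blue slide box, 90 x 170 x 32 mm. Origin: centre of its underside, 170 mm along its y.
- sample_jar: Bystander: amber jar with black lid, 64 mm across, 85 mm high. Origin: centre of its underside.
- beaker: Bystander: glass beaker, 72 mm across, 95 mm high. Origin: centre of its underside.
- rinse_bottle: Bystander: white bottle with red cap, 66 mm across, 160 mm high. Origin: centre of its underside.
- brush: Bystander: small brush lying flat, 150 mm long along its x. Origin: on the bench under it.
- spatula: Bystander: spatula lying flat, 170 mm long along its x. Origin: on the bench under it.
Not all that is in view belongs to the job. Leave any black or yellow look-alike of the tube_orange alone.

How it is judged:
By the outcome, as a careful person would: the job done as asked, in the order asked, and still so for the second after the job is handed in, with the robot touching nothing.
It also fails if it takes over 72 s, if anything falls off the work surface, if the arm or the gripper's body presses on something with over 40 N, if the wrist force passes 120 N, or if a joint passes its speed limit or range.

## Working session

There is one attempt and no reset: what is moved stays moved. The work goes in short steps, Python scripts to look and compute and a shell command to move; the robot and the scene stay as the last step left them, time stands still between calls to the robot, and variables do not carry over. Pictures are saved under pics/ and viewed, and the job is handed in when it is done.

```bash
ls; mkdir -p pics; cat > h.py <<'E'
import numpy as np, cv2
from workcell import bot, camera
from scipy.spatial.transform import Rotation as R
def pix2cam(c,u,v):
    x=(u-c['cx'])/c['fx']; y=(v-c['cy'])/c['fy']
    # invert distortion
    X,Y=x,y
    for _ in range(30):
        r2=X*X+Y*Y; X=x/(1+c['k1']*r2); Y=y/(1+c['k1']*r2)
    return X,Y
def cloud(c):
    v,u=np.mgrid[0:384,0:512].astype(float)
    X,Y=pix2cam(c,u,v); d=c['range_z']
    P=np.stack([X*d,-Y*d,-d,np.ones_like(d)],-1)
    if 'extrinsics' in c: T=np.linalg.inv(np.array(c['extrinsics']))
    else: T=c['W']@np.array(c['mount'])
    W=P@T.T
    W[d==0]=np.nan
    return W[...,:3]
def wrist():
    o=bot.get_obs(); W=np.eye(4); W[:3,:3]=R.from_euler('xyz',o['tcp_rot'],degrees=True).as_matrix(); W[:3,3]=o['ee_pos']
    c=camera('wrist'); c['W']=W; return c
def save(im,name,s=1.5):
    cv2.imwrite('pics/'+name,cv2.resize(im[...,::-1],None,fx=s,fy=s))
E
python3 - <<'E'
from h import *
print(bot.get_obs())
for n in('top','scene'):
    c=camera(n); save(c['frame'],n+'0.png'); print(n,{k:c[k] for k in('fx','fy','cx','cy','k1')}); np.savez(n+'0.npz',**c)
E
```

```text
pics
{'time': 0.0, 'q': array([ 6.72070706e+01,  5.01125466e+00,  1.00332463e+01,  9.51003810e+01,
       -1.23673568e-03,  9.00008592e+01]), 'qd': array([-0.06384526, -0.06748508,  0.01446425, -0.00161765,  0.05038147,
       -0.10708408]), 'joint_efforts': array([ 1.33673915e-03, -5.20391679e+01,  4.64798605e+01,  1.63056829e-02,
       -6.32442698e-05,  1.83650087e-06]), 'ee_pos': array([0.21298264, 0.50682488, 0.23057078]), 'tcp_rot': array([-1.79921611e+02,  1.23791002e-03,  1.57206213e+02]), 'wrist_force': array([-0.34794548,  0.48209988,  0.4224342 ]), 'torque': array([ 0.05590159,  0.03144914, -0.02247518]), 'opening': 0.08529315620101849}
top {'fx': 354.1251627495395, 'fy': 354.1251627495395, 'cx': 256.39568894659953, 'cy': 184.11308150590062, 'k1': 0.030734949964624003}
scene {'fx': 410.1112011345799, 'fy': 410.1112011345799, 'cx': 260.9834062153326, 'cy': 185.95498698249534, 'k1': -0.0794243905625181}
```

View pics/top0.png

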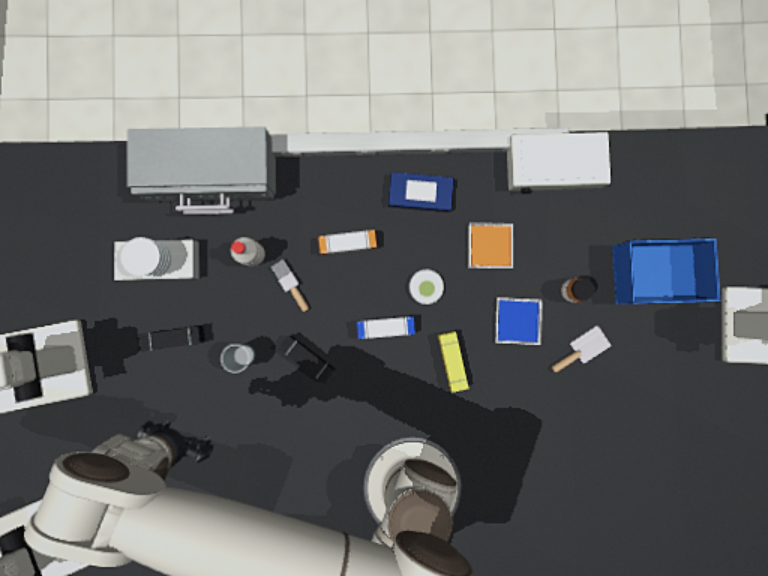

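View pics/scene0.png

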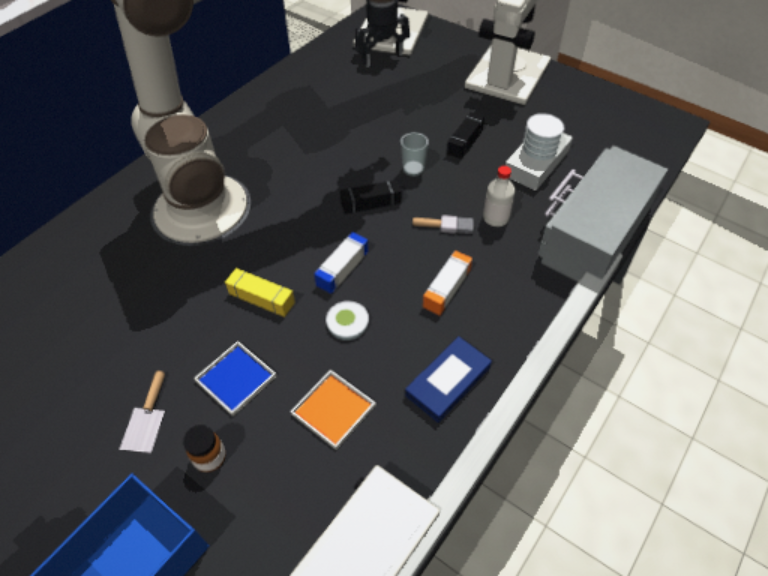

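The top view (768 px scale) shows these candidates:
- Blue-ended tube at (386,328) and orange-ended tube at (348,242).
- Look-alikes to leave alone: yellow bar (453,361) and black bars (308,357) and (173,337).
- Blue tray at (518,321) and orange tray at (490,246). The blue bin (666,270) and slide box (421,191) are not trays.

I'll measure these and check them in a crop.

```bash
python3 - <<'E'
from h import *
def load(n): return dict(np.load(n+'0.npz'))
for n in('top','scene'):
    c=load(n); W=cloud(c); f=c['frame']; hsv=cv2.cvtColor(f,cv2.COLOR_RGB2HSV)
    x,y,z=W[...,0],W[...,1],W[...,2]
    print(n,'bench z',np.nanmedian(z[(np.abs(x-.45)<.1)&(np.abs(y)<.1)]))
    ws=(x>.2)&(x<.8)&(np.abs(y)<.6)
    # tubes: z>0.035 & <0.06
    m=(ws&(z>.036)&(z<.052)).astype(np.uint8)
    k,l,s,ce=cv2.connectedComponentsWithStats(m)
    for i in range(1,k):
        if s[i,4]<60: continue
        p=np.stack([x[l==i],y[l==i]],1).astype(np.float32)
        r=cv2.minAreaRect(p); b=cv2.boxPoints(r)
        e=b[1]-b[0] if np.linalg.norm(b[1]-b[0])>np.linalg.norm(b[2]-b[1]) else b[2]-b[1]
        print('obj px',ce[i].round(),'n',s[i,4],'c',np.round(r[0],4),'size',np.round(r[1],3),'ang',round(np.degrees(np.arctan2(e[1],e[0]))%180,1),'z',round(float(np.median(z[l==i])),4),'hue',np.median(f[l==i],0))
    for nm,lo,hi in(('blue',105,130),('orange',8,20)):
        m=(ws&(z<.02)&(hsv[...,0]>lo)&(hsv[...,0]<hi)&(hsv[...,1]>150)&(hsv[...,2]>80)).astype(np.uint8)
        k,l,s,ce=cv2.connectedComponentsWithStats(m)
        for i in range(1,k):
            if s[i,4]<150: continue
            p=np.stack([x[l==i],y[l==i]],1).astype(np.float32); r=cv2.minAreaRect(p)
            print('tray',nm,ce[i].round(),s[i,4],np.round(r[0],4),np.round(r[1],3),r[2],'z',np.median(z[l==i]))
f=load('top')['frame'][120:280,190:390]; save(f,'crop0.png',4)
E
```

```text
top bench z 0.0022963092347738634
obj px [144. 138.] n 115 c [0.7604 0.4961] size [0.042 0.177] ang 92.0 z 0.047 hue [164. 163. 167.]
obj px [231. 161.] n 420 c [0.6534 0.1536] size [0.045 0.149] ang 95.4 z 0.0445 hue [216. 218. 220.]
obj px [123. 173.] n 211 c [0.6188 0.5794] size [0.04  0.099] ang 179.2 z 0.049 hue [169. 173. 172.]
obj px [257. 218.] n 420 c [0.4228 0.0586] size [0.044 0.15 ] ang 93.0 z 0.0447 hue [216. 218. 220.]
obj px [125. 224.] n 154 c [0.4177 0.5738] size [0.043 0.056] ang 96.2 z 0.0439 hue [48. 47. 49.]
obj px [302. 241.] n 437 c [ 0.3286 -0.1177] size [0.15  0.045] ang 10.5 z 0.0444 hue [216. 218. 110.]
obj px [204. 240.] n 441 c [0.3469 0.2692] size [0.149 0.046] ang 51.6 z 0.0445 hue [42. 42. 44.]
tray blue [345. 214.] 683 [ 0.4309 -0.3019] [0.108 0.107] 85.03387451171875 z 0.00465228799594497
tray orange [326. 164.] 663 [ 0.6384 -0.2356] [0.106 0.105] 88.36112976074219 z 0.0049582848742113494
scene bench z 0.002671364811719701
obj px [305.  93.] n 111 c [0.4188 0.5709] size [0.048 0.06 ] ang 98.3 z 0.0439 hue [30. 31. 32.]
obj px [350. 111.] n 202 c [0.6
[... 182 characters left out ...]
72.] n 461 c [0.4252 0.0605] size [0.047 0.153] ang 94.7 z 0.0443 hue [230. 231. 233.]
obj px [298. 185.] n 512 c [0.6546 0.1553] size [0.046 0.156] ang 95.4 z 0.0446 hue [238.  229.5 231. ]
obj px [172. 191.] n 544 c [ 0.331  -0.1149] size [0.154 0.048] ang 10.8 z 0.0445 hue [239. 236.  78.]
obj px [141. 304.] n 66 c [ 0.5312 -0.4537] size [0.063 0.026] ang 85.5 z 0.0448 hue [100.5  84.5  72. ]
tray blue [156. 251.] 1002 [ 0.4294 -0.2988] [0.108 0.108] 86.67809295654297 z 0.004091956744268099
tray blue [109. 346.] 379 [ 0.533  -0.5872] [0.116 0.026] 0.07157260179519653 z 0.004346503127248491
tray orange [222. 272.] 1151 [ 0.6377 -0.233 ] [0.108 0.109] 88.07929229736328 z 0.00440750029881265
```

View pics/crop0.png

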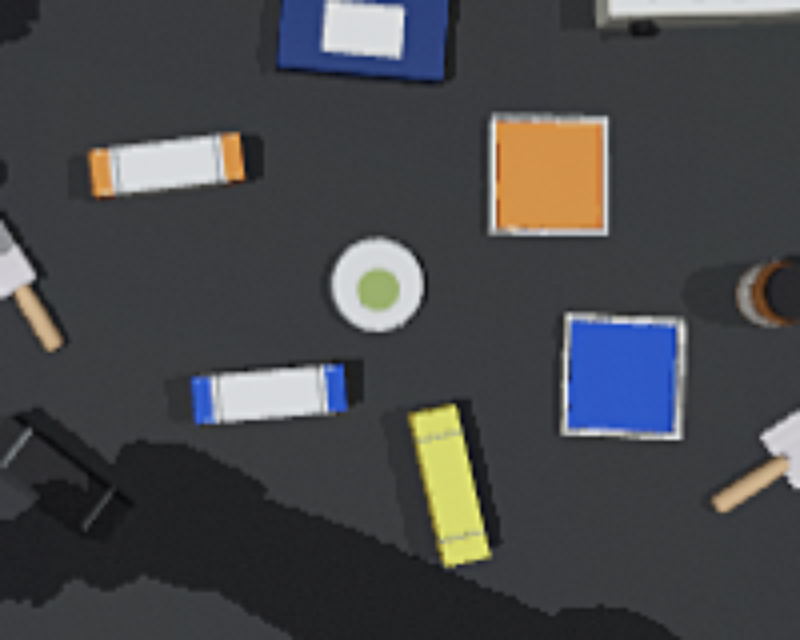

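Both cameras agree to about 2 mm, and the sizes and heights match. The crop confirms the choices: blue-capped tube at (0.424, 0.059), orange-capped tube at (0.654, 0.154), and the trays. First I'll move above the blue tube.

```bash
python3 -m jog '{"delta_pos":[[0.42,-0.88,0],[0.42,-0.88,0],[0.42,-0.88,0],[0.42,-0.88,0],[0.42,-0.88,0],[0.42,-0.88,0],[0.42,-0.88,0],[0.42,-0.88,0],[0.42,-0.88,0],[0.42,-0.88,0]],"turn":[[0,0,-1],[0,0,-1],[0,0,-1],[0,0,-1],[0,0,-1],[0,0,-1],[0,0,-1],[0,0,-1],[0,0,0],[0,0,0]],"hand":[1,1,1,1,1,1,1,1,1,1]}' 60
python3 - <<'E'
from h import *
o=bot.get_obs(); print(o['ee_pos'],o['tcp_rot'],o['q'],o['torque'],o['wrist_force'])
c=wrist(); save(c['frame'],'w1.png'); W=cloud(c); x,y,z=W[...,0],W[...,1],W[...,2]
m=((z>.035)&(z<.052)).astype(np.uint8)
k,l,s,ce=cv2.connectedComponentsWithStats(m)
for i in range(1,k):
    if s[i,4]<200: continue
    p=np.stack([x[l==i],y[l==i]],1).astype(np.float32); r=cv2.minAreaRect(p); print(ce[i].round(),s[i,4],r,np.median(z[l==i]))
E
```

```text
time: 1.1
ee_pos: [0.4234, 0.065, 0.2312]
tcp_rot: [180.0, -0.0, 93.2]
wrist_force: [1.2, 1.2, 0.7]
opening: 0.0853
[0.42336536 0.06503462 0.23121555] [ 1.79988478e+02 -4.36365953e-03  9.31900450e+01] [ 8.73098846e+00 -1.15553600e+01 -5.68971819e+00  9.58537518e+01
  3.23069785e-03  9.55409442e+01] [ 0.0006355  -0.07283504 -0.03628599] [1.20837322 1.17400801 0.67849749]
[168.  17.] 1859 ((0.3212529718875885, 0.23734921216964722), (0.06413964927196503, 0.04553773254156113), 52.04343795776367) 0.04344524707545372
[447. 101.] 4864 ((0.6555027961730957, 0.1560450792312622), (0.046753086149692535, 0.15001842379570007), 5.4536285400390625) 0.04353745675876011
[255. 166.] 3982 ((0.425249844789505, 0.059602804481983185), (0.04410679265856743, 0.15036273002624512), 3.2332262992858887) 0.04373601963991608
[  3. 207.] 357 ((0.06843467056751251, -0.016022618860006332), (0.0862327292561531, 0.014865073375403881), 75.58660888671875) 0.03978780941991367
[206. 278.] 1693 ((0.3532562851905823, -0.11169563233852386), (0.10436689108610153, 0.0463985912501812), 11.39724349975586) 0.04359727884524445
[506. 354.] 351 ((0.9025239944458008, -0.25418099761009216), (0.024773821234703064, 0.08341305702924728), 19.43701934814453) 0.04388581781188716
```

View pics/w1.png

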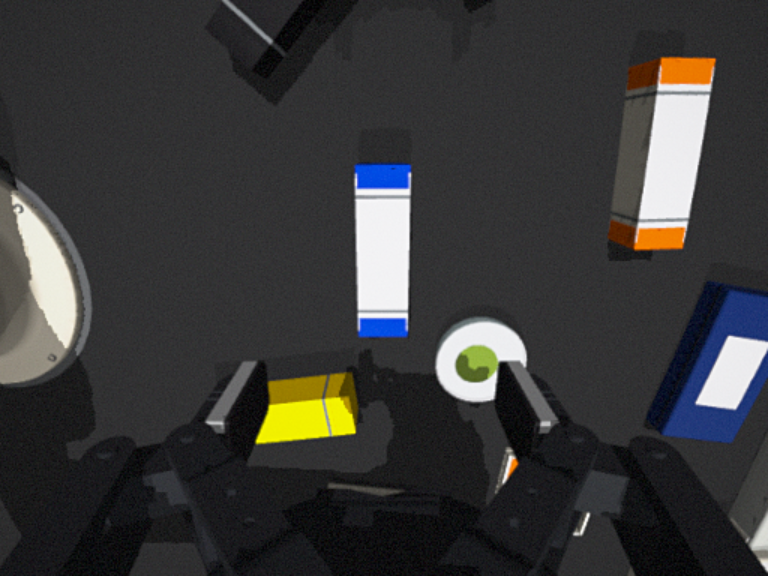

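The wrist view puts the blue tube directly under the gripper, with its centre at about px (383,250), world (0.425, 0.0596), yaw about 93.3. I'll go down and grip.

```bash
python3 -m jog '{"delta_pos":[[0.03,-0.11,-0.5],[0,0,-0.8],[0,0,-0.8],[0,0,-0.8],[0,0,-0.8],[0,0,-0.5],[0,0,-0.28],[0,0,0],[0,0,0],[0,0,0]],"turn":[[0,0,0],[0,0,0],[0,0,0],[0,0,0],[0,0,0],[0,0,0],[0,0,0],[0,0,0],[0,0,0],[0,0,0]],"hand":[1,1,1,1,1,1,1,1,-1,-1]}' 60
python3 -c "
from h import *
for i in range(1):
  o=bot.get_obs(); print(o['torque'],o['wrist_force'],o['opening'])"
```

```text
time: 2.15
ee_pos: [0.4256, 0.0617, 0.0089]
tcp_rot: [179.9, -0.0, 93.2]
wrist_force: [0.9, 0.4, 0.4]
opening: 0.0589
[ 0.02047938 -0.02538846 -0.02340677] [0.89657094 0.38689888 0.39762243] 0.05887312774833682
```

```bash
python3 -m jog '{"delta_pos":[[0,0,0],[0,0,0],[0,0,0],[0,0,0],[0,0,0.2],[0,0,0.5],[0,0,0.6],[0,0,0.5],[0,0,0.2],[0,0,0]],"turn":[[0,0,0],[0,0,0],[0,0,0],[0,0,0],[0,0,0],[0,0,0],[0,0,0],[0,0,0],[0,0,0],[0,0,0]],"hand":[-1,-1,-1,-1,-1,-1,-1,-1,-1,-1]}' 60
python3 -c "
from h import *
for i in range(6):
  o=bot.get_obs(); print(o['torque'],o['wrist_force'],o['opening'],o['joint_efforts']); c=wrist()
save(c['frame'],'w2.png')"
```

```text
time: 3.15
ee_pos: [0.4253, 0.0617, 0.1086]
tcp_rot: [179.9, -0.0, 93.2]
wrist_force: [-0.2, -0.4, -3.0]
opening: 0.0432
[ 0.11883664 -0.03340391 -0.03004628] [-0.16193696 -0.42202917 -2.9609931 ] 0.043238959162859275 [ 1.83718753e-04 -3.56852996e+01  5.00975668e+01  6.31822944e-01
 -7.59366830e-02  1.48851381e-03]
[0.11903568 0.04858857 0.02062787] [ 0.17586322  0.35766019 -4.48478595] 0.04333697345274067 [ 3.68353321e-04 -3.62210119e+01  5.06306148e+01  2.47336803e-01
 -7.62982015e-02 -6.00972144e-04]
[0.10655226 0.02089309 0.00351101] [-0.56494649 -0.61013274 -3.43681839] 0.04324003674805831 [-1.83460761e-04 -3.58843660e+01  5.01127052e+01  7.08569074e-02
 -7.48591754e-02 -6.36026725e-04]
[ 0.08133351  0.05115655 -0.02468366] [-0.26993919 -1.24289483 -3.76210994] 0.043195577129354866 [ 2.05779502e-04 -3.55042720e+01  4.95452285e+01  1.96284632e-02
 -7.55649037e-02 -6.95484759e-04]
[0.07679641 0.01619327 0.01392736] [-0.31788233  0.03077562 -3.0912494 ] 0.04313160155865991 [-4.47226321e-04 -3.51962006e+01  4.91004825e+01  9.46545886e-03
 -7.33620627e-02  6.38079691e-04]
[ 0.10874    -0.00369873 -0.01368806] [ 0.13737176 -0.54764579 -2.56220433] 0.04330780793273135 [-1.88313534e-03 -3.49674082e+01  4.87926686e+01  1.42207710e-02
 -7.38544925e-02 -7.14091602e-04]
```

View pics/w2.png

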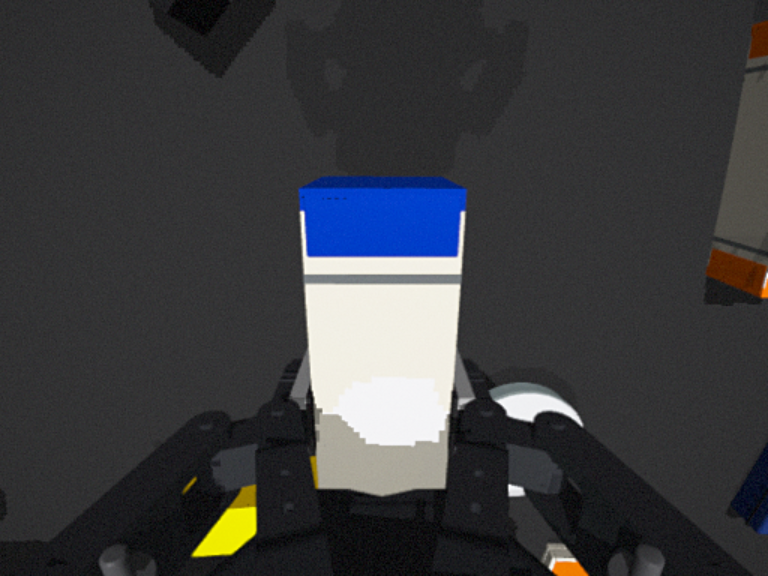

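The opening is 43 mm and the tube is held level. Torque about x rose to about +0.10 N·m from a baseline near 0.02, with a weight of about 3.4 N. That puts the heavy end at −y, which is the bottom of the wrist picture, away from the blue cap at px (382,215). I'll lay it back down and release. Then I'll regrip 30 mm toward +y, where the torque should rise to about 0.19 if this is right.

```bash
python3 -m jog '{"delta_pos":[[0,0,-0.3],[0,0,-0.5],[0,0,-0.5],[0,0,-0.4],[0,0,-0.2],[0,0,-0.1],[0,0,0],[0,0,0],[0,0,0],[0,0,0]],"turn":[[0,0,0],[0,0,0],[0,0,0],[0,0,0],[0,0,0],[0,0,0],[0,0,0],[0,0,0],[0,0,0],[0,0,0]],"hand":[-1,-1,-1,-1,-1,-1,-1,-1,1,1]}' 60
python3 -m jog '{"delta_pos":[[0,0,0],[0,0,0],[0,0,0],[0,0,0],[0,0,0],[0,0,0],[0,0,0],[0,0,0],[0,0,0],[0,0,0]],"turn":[[0,0,0],[0,0,0],[0,0,0],[0,0,0],[0,0,0],[0,0,0],[0,0,0],[0,0,0],[0,0,0],[0,0,0]],"hand":[1,1,1,1,1,1,1,1,1,1]}' 60
python3 - <<'E'
from h import *
o=bot.get_obs();print(o['ee_pos'])
for n in('top','scene'):
    c=camera(n);save(c['frame'],n+'3.png');W=cloud(c); x,y,z=W[...,0],W[...,1],W[...,2];f=c['frame'].astype(int)
    m=(abs(x-.42)<.1)&(abs(y-.06)<.12)&(z>.015)&(z<.06)&(f[...,2]>f[...,0]+60)
    for s in(1,-1):
        q=m&((y-.06)*s>0)
        if q.sum(): print(n,s,q.sum(),np.median(x[q]),np.percentile(y[q],[2,98]),np.percentile(z[q],95))
E
```

```text
time: 4.45
ee_pos: [0.425, 0.0616, 0.0076]
tcp_rot: [179.9, -0.0, 93.2]
wrist_force: [0.1, 0.0, -0.8]
opening: 0.0706
time: 5.45
ee_pos: [0.4246, 0.0615, 0.0073]
tcp_rot: [-180.0, -0.0, 93.2]
wrist_force: [0.7, 0.9, 0.5]
opening: 0.0856
[0.42457058 0.06154943 0.00728087]
scene 1 19 0.42367077799445274 [0.12325854 0.13491943] 0.047960319304339326
scene -1 105 0.43288955143790653 [-1.58024560e-02  8.90724125e-05] 0.0480929740215863
```

The tube is laid down flat and released, with ends at y −0.016 and 0.135, so its centre is unchanged. Next I'll slide the open jaws toward the light (+y) end, grip, and lift a little to check.

```bash
python3 -m jog '{"delta_pos":[[-0.01,0.14,0],[-0.01,0.28,0],[-0.01,0.14,0],[0,0,0],[0,0,0],[0,0,0],[0,0,0],[0,0,0],[0,0,0],[0,0,0]],"turn":[[0,0,0],[0,0,0],[0,0,0],[0,0,0],[0,0,0],[0,0,0],[0,0,0],[0,0,0],[0,0,0],[0,0,0]],"hand":[1,1,1,1,-1,-1,-1,-1,-1,-1]}' 110
python3 -m jog '{"delta_pos":[[0,0,0],[0,0,0.2],[0,0,0.5],[0,0,0.8],[0,0,0.8],[0,0,0.8],[0,0,0.6],[0,0,0.3],[0,0,0],[0,0,0]],"turn":[[0,0,0],[0,0,0],[0,0,0],[0,0,0],[0,0,0],[0,0,0],[0,0,0],[0,0,0],[0,0,0],[0,0,0]],"hand":[-1,-1,-1,-1,-1,-1,-1,-1,-1,-1]}' 110
python3 -c "
from h import *
for i in range(4):
  o=bot.get_obs(); print(o['torque'],o['wrist_force'],o['opening'],o['joint_efforts'][4],o['ee_pos'],o['q']); c=wrist()
save(c['frame'],'w4.png')"
```

```text
time: 6.55
ee_pos: [0.4234, 0.0894, 0.0076]
tcp_rot: [180.0, 0.0, 93.2]
wrist_force: [-0.1, -1.5, 5.2]
opening: 0.043
time: 7.55
ee_pos: [0.4228, 0.0895, 0.2065]
tcp_rot: [-179.9, 0.0, 93.2]
wrist_force: [0.3, 0.6, -3.8]
opening: 0.0426
[ 0.12478055 -0.00551802  0.01393461] [ 0.25273957  0.64032608 -3.79596719] 0.04256589820482137 -0.1584231946617365 [0.42281209 0.08954933 0.20653425] [ 1.19535745e+01 -1.14615940e+01 -8.36066567e+00  9.31567071e+01
  7.05260816e-03  9.87416470e+01]
[ 0.15696361  0.0337375  -0.05565755] [-0.43034416 -0.03966339 -4.21690794] 0.04258373220943037 -0.1562345540151 [0.42258111 0.08949733 0.20601493] [ 1.19528231e+01 -1.14468045e+01 -8.40598307e+00  9.31513204e+01
  7.58275691e-03  9.87428699e+01]
[0.17365313 0.03052315 0.02283951] [-0.10433977  0.74209896 -3.66563342] 0.04283502188245146 -0.15516004990786314 [0.42246474 0.08944708 0.2058332 ] [ 1.19515240e+01 -1.14421295e+01 -8.42227830e+00  9.31545171e+01
  4.51274832e-03  9.87470358e+01]
[ 0.19739185 -0.05810782 -0.06731265] [ 0.18910701  0.12841828 -3.6180571 ] 0.04305523223547155 -0.15499987173825502 [0.42247397 0.08945504 0.20587239] [ 1.19524951e+01 -1.14413599e+01 -8.41728058e+00  9.31574343e+01
  4.22198057e-03  9.87424998e+01]
```

View pics/w4.png

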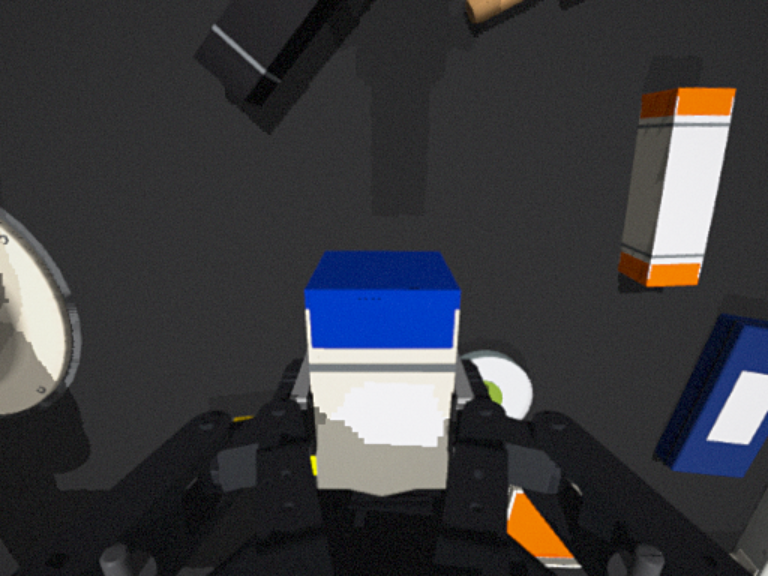

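At the new grip the torque rises to about 0.165, and J5 effort goes from 0.075 to 0.155. This confirms the heavy end is −y. Next I'll carry it to the blue tray and yaw so the heavy end faces the base.

```bash
python3 -m jog '{"delta_pos":[[0.02,-0.3,0.2],[0.02,-0.5,0.2],[0.02,-0.5,0.2],[0.02,-0.5,0.2],[0.02,-0.5,0.2],[0.02,-0.5,0.2],[0.02,-0.5,0.2],[0.02,-0.5,0.2],[0.02,-0.5,0.2],[0.02,-0.5,0.1]],"turn":[[0,0,-1],[0,0,-1],[0,0,-1],[0,0,-1],[0,0,-1],[0,0,-1],[0,0,-1],[0,0,-1],[0,0,-1],[0,0,-1]],"hand":[-1,-1,-1,-1,-1,-1,-1,-1,-1,-1]}' 110
python3 -m jog '{"delta_pos":[[0.03,-0.5,0],[0.03,-0.5,0],[0.03,-0.5,0],[0.03,-0.5,0],[0.03,-0.5,0],[0.03,-0.5,0],[0.03,-0.3,0],[0,0,0],[0,0,0],[0,0,0]],"turn":[[0,0,-1],[0,0,-1],[0,0,-1],[0,0,-1],[0,0,-1],[0,0,-1],[0,0,0],[0,0,0],[0,0,0],[0,0,0]],"hand":[-1,-1,-1,-1,-1,-1,-1,-1,-1,-1]}' 110
python3 -c "
from h import *
o=bot.get_obs(); print(o['ee_pos'],o['tcp_rot'],o['q'],o['opening'])"
```

```text
time: 8.75
ee_pos: [0.433, -0.1515, 0.3024]
tcp_rot: [180.0, 0.0, 12.9]
wrist_force: [-0.5, -0.6, -3.3]
opening: 0.043
time: 9.75
ee_pos: [0.4419, -0.3171, 0.3023]
tcp_rot: [-179.9, 0.0, -34.5]
wrist_force: [1.3, 0.0, -3.1]
opening: 0.0427
[ 0.44194138 -0.31713702  0.3023495 ] [-1.79861692e+02  7.56614454e-03 -3.44784311e+01] [-3.57355723e+01  6.47518470e+00  1.97459967e+01  1.03281411e+02
  1.38108512e-01  1.78742855e+02] 0.04266516071855972
```

J6 relates to yaw as J6 = 180 + J1 − yaw, so this pose sits near its +180 limit. I'll keep about 2° of margin, because a 2° tilt levels itself when the tube is released. Then I'll pitch within the arm plane.

```bash
python3 -m jog '{"delta_pos":[[0,0.18,0],[0,0,0],[0,0,0],[0,0,0],[0,0,0],[0,0,0],[0,0,0],[0,0,0],[0,0,0],[0,0,0]],"turn":[[0,0,0.19],[0,0,0],[0,0,0],[-0.572,-0.82,0],[-0.572,-0.82,0],[-0.572,-0.82,0],[-0.572,-0.82,0],[-0.572,-0.82,0],[0,0,0],[0,0,0]],"hand":[-1,-1,-1,-1,-1,-1,-1,-1,-1,-1]}' 110
python3 -c "
from h import *
o=bot.get_obs(); print(o['ee_pos'],o['tcp_rot'],o['q'],o['opening'])
c=camera('scene'); print(c['extrinsics']); save(c['frame'],'s5.png')
print(wrist()['mount'])"
```

```text
time: 10.75
ee_pos: [0.4412, -0.3083, 0.3031]
tcp_rot: [178.6, -39.9, -32.4]
wrist_force: [0.3, -1.3, -1.6]
opening: 0.0425
[ 0.4411863  -0.30833304  0.30309742] [178.55219884 -39.90397274 -32.43556127] [-35.08087556 -35.04454448 -24.73328162  60.38607248   0.24972856
 177.97100226] 0.04246834151539477
[[ 0.80663733  0.59103708 -0.00337328 -0.494831  ]
 [-0.46516954  0.63835572  0.61328563  0.18604536]
 [ 0.36462791 -0.49312994  0.78985401 -1.57373419]
 [ 0.          0.          0.          1.        ]]
[[ 1.39330516e-04  9.46854029e-01  3.21663532e-01  8.26107863e-02]
 [ 9.99999952e-01 -4.24115889e-05 -3.08312616e-04 -1.06226492e-03]
 [-2.78284781e-04  3.21663559e-01 -9.46853989e-01 -1.42369124e-01]
 [ 0.00000000e+00  0.00000000e+00  0.00000000e+00  1.00000000e+00]]
```

View pics/s5.png

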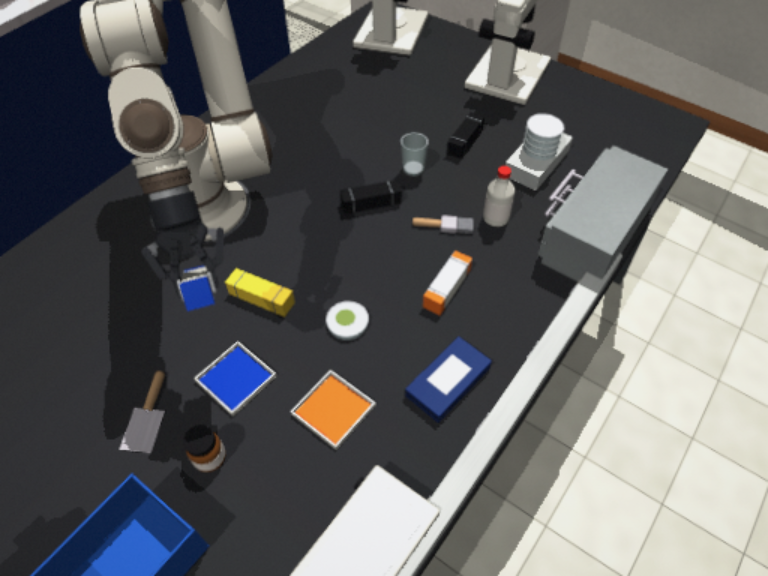

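```bash
cat > fk.py <<'E'
import numpy as np
from scipy.optimize import least_squares
D=np.array([[5.01,10.033,95.10,.5498,.2306],[-11.555,-5.690,95.854,.4283,.2312],[-11.441,-8.417,93.157,.4319,.2059],[6.475,19.746,103.281,.5440,.3023],[-35.045,-24.733,60.386,.5383,.3031]])
def fk(x,q2,q3,q4):
    z0,r0,a1,b1,a2,b2,Lt=x
    q2,q3,q4=map(np.radians,(q2,q3,q4)); t=q2-q3; p=t+q4
    return (r0+a1*np.cos(q2)+b1*np.sin(q2)+a2*np.cos(t)+b2*np.sin(t)+Lt*np.cos(p), z0-a1*np.sin(q2)+b1*np.cos(q2)-a2*np.sin(t)+b2*np.cos(t)-Lt*np.sin(p))
x0=np.array([.2,0,0,.4,.4,0,.25])
def res(x):
    r,z=fk(x,D[:,0],D[:,1],D[:,2]); return np.r_[(r-D[:,3]),(z-D[:,4]),1e-3*(x-x0)/np.array([1,.02,.02,1,1,1,1])]
s=least_squares(res,x0); X=s.x
def ik(r,z,p):
    # q2,q3 solve
    f=lambda q:np.subtract(fk(X,q[0],q[1],p-q[0]+q[1]),(r,z))
    o=least_squares(f,[-20,-20]); q=o.x; return np.r_[q,p-q[0]+q[1],np.linalg.norm(o.fun)]
if __name__=='__main__':
    print(X.round(4),s.fun.round(4))
    for p in(50,20,0):
        for r,z in((.54,.3),(.54,.2),(.54,.11),(.54,.13),(.6,.11),(.7,.11),(.7,.2)): print(p,r,z,ik(r,z,p).round(3))
E
python3 fk.py
```

```text
[1.598e-01 4.000e-04 0.000e+00 4.203e-01 5.184e-01 3.640e-02 4.295e-01] [ 0.      0.     -0.     -0.      0.     -0.      0.     -0.      0.
 -0.     -0.      0.      0.      0.      0.0001  0.      0.0002]
50 0.54 0.3 [-34.988 -25.096  59.892   0.   ]
50 0.54 0.2 [-37.359 -37.493  49.866   0.   ]
50 0.54 0.11 [-37.04  -47.267  39.773   0.   ]
50 0.54 0.13 [-37.362 -45.217  42.145   0.   ]
50 0.6 0.11 [-26.428 -41.213  35.215   0.   ]
50 0.7 0.11 [-10.798 -29.708  31.09    0.   ]
50 0.7 0.2 [-13.015 -21.47   41.544   0.   ]
20 0.54 0.3 [-63.059 -56.351  26.707   0.   ]
20 0.54 0.2 [-65.856 -68.194  17.662   0.   ]
20 0.54 0.11 [-63.351 -77.494   5.857   0.   ]
20 0.54 0.13 [-64.698 -75.621   9.077   0.   ]
20 0.6 0.11 [-40.728 -69.953  -9.225   0.   ]
20 0.7 0.11 [-17.383 -57.19  -19.807   0.   ]
20 0.7 0.2 [-26.616 -51.91   -5.294   0.   ]
0 0.54 0.3 [-76.179 -75.8     0.379   0.   ]
0 0.54 0.2 [-74.105 -86.405 -12.299   0.   ]
0 0.54 0.11 [-26.62  -85.591 -58.971   0.   ]
0 0.54 0.13 [-41.935 -87.163 -45.227   0.   ]
0 0.6 0.11 [ -8.308 -75.953 -67.644   0.   ]
0 0.7 0.11 [  5.96 -62.22 -68.18   0.  ]
0 0.7 0.2 [-13.194 -62.436 -49.242   0.   ]
```

```bash
cat > kin.py <<'E'
import numpy as np
from fk import X
from scipy.optimize import least_squares
from scipy.spatial.transform import Rotation as R
z0,r0,a1,b1,a2,b2,Lt=X
L5=.288
LO=np.array([-179.16,-48.56,-65.8,-126.05,-82.76,-180]);HI=np.array([179.16,103.87,70.77,130.52,87.17,180])
def FK(q):
    J=np.radians(q); t=J[1]-J[2]; p=t+J[3]
    r=r0+a1*np.cos(J[1])+b1*np.sin(J[1])+a2*np.cos(t)+b2*np.sin(t)+(Lt-L5)*np.cos(p)
    z=z0-a1*np.sin(J[1])+b1*np.cos(J[1])-a2*np.sin(t)+b2*np.cos(t)-(Lt-L5)*np.sin(p)
    R1=R.from_euler('z',J[0]); B=R1*R.from_euler('y',p-np.pi/2)*R.from_euler('x',J[4])
    T=B*R.from_euler('z',np.pi-J[5])*R.from_euler('x',np.pi)
    w=R1.apply([r,0,z]); d=T.apply([0,0,1]); return w+L5*d,T,w,p*180/np.pi
def IK(pos,Rot,q0):
    def f(q):
        P,T,_,_=FK(q); return np.r_[(P-pos)*10,(T.inv()*Rot).as_rotvec()]
    o=least_squares(f,np.clip(q0,LO+1,HI-.5),bounds=(LO+.3,HI-.3),x_scale=10); return o.x,o.fun
E
python3 - <<'E'
from kin import *
q=[-35.08087556,-35.04454448,-24.73328162,60.38607248,0.24972856,177.97100226]
P,T,w,p=FK(q);print(P,T.as_euler('xyz',degrees=True),w,p)
# blue B: scan headings
C=np.array([.430,-.300])
for zz in(.111,):
  for phi in (20,30,40,50,60):
    d=np.array([np.cos(np.radians(phi)),np.sin(np.radians(phi)),0])
    # tool z=d, x=up, y=z cross x
    M=np.stack([[0,0,1],np.cross(d,[0,0,1]),d],1); Rot=R.from_matrix(M)
    pos=np.r_[C,zz]+.0145*d
    for q0 in([-60,0,0,90,80,90],[-60,0,-40,20,80,150]):
        qq,f=IK(pos,Rot,np.array(q0,float)); P,T,w,p=FK(qq)
        print(phi,qq.round(1),'p',round(p),'w',w.round(3),'perr',(np.linalg.norm(f[:3])*100).round(1),'mm ang',np.degrees(np.linalg.norm(f[3:])).round(2))
E
```

```text
[ 0.44123335 -0.30835011  0.30309178] [178.55219885 -39.90397273 -32.43556127] [ 0.28925549 -0.20314796  0.523952  ] 50.074809619999996
20 [-66.3   7.5 -59.9 -67.1  86.3 179.7] p 0 w [ 0.173 -0.394  0.111] perr 0.0 mm ang 0.02
20 [-66.3   7.5 -59.9 -67.1  86.3 179.7] p 0 w [ 0.173 -0.394  0.111] perr 0.0 mm ang 0.02
30 [-66.1  38.5 -12.1 129.4  83.9   0. ] p 180 w [ 0.193 -0.437  0.111] perr 0.0 mm ang 0.0
30 [-66.1  38.5 -12.1 129.4  83.9   0. ] p 180 w [ 0.193 -0.437  0.111] perr 0.0 mm ang 0.0
40 [-65.2  41.7  -4.6 130.2  75.    3.4] p 176 w [ 0.22  -0.475  0.115] perr 0.1 mm ang 0.93
40 [-65.2  41.7  -4.6 130.2  75.    3.4] p 176 w [ 0.22  -0.475  0.115] perr 0.1 mm ang 0.93
50 [-63.6  43.8   2.3 130.2  67.2   7.6] p 172 w [ 0.25  -0.505  0.127] perr 0.6 mm ang 3.39
50 [-63.6  43.8   2.3 130.2  67.2   7.6] p 172 w [ 0.25  -0.505  0.127] perr 0.6 mm ang 3.39
60 [-61.9  45.3   8.3 130.2  60.4  11. ] p 167 w [ 0.282 -0.527  0.141] perr 1.7 mm ang 6.92
60 [-61.9  45.3   8.3 130.2  60.4  11. ] p 167 w [ 0.282 -0.527  0.141] perr 1.7 mm ang 6.92
```

```bash
cat > plan.py <<'E'
from kin import *
def solve_final(tube,zt,e,p,J1guess,along=.0145,sgn=1):
    # want tool az perpendicular-ish: unknown q s.t. p fixed, J5=sgn*(90-e'), tool y horizontal, tube axis point at tube xy
    def f(q):
        P,T,w,pp=FK(q); d=T.apply([0,0,1]); y=T.apply([0,1,0]); c=P-along*d
        return np.r_[(c[:2]-tube)*10,(P[2]-zt)*10,y[2],d[2]+np.sin(np.radians(e)),(pp-p)/60]
    o=least_squares(f,J1guess,bounds=(LO+.3,HI-.3),x_scale=10); return o.x,np.abs(o.fun).max()
def rows(qa,qb,n):
    A=FK(qa)
    out=[]
    for i in range(1,n+1):
        q=qa+(qb-qa)*i/n; B=FK(q)
        dp=(B[0]-A[0])/.05; tv=np.degrees((B[1]*A[1].inv()).as_rotvec())/8
        out.append((dp.round(2).tolist(),tv.round(2).tolist(),np.linalg.norm(dp).round(2),np.linalg.norm(tv).round(2),B[0].round(3).tolist())); A=B
    return out
E
python3 - <<'E'
from plan import *
from workcell import bot
q=np.array(bot.get_obs()['q'])
for e in(5,6,8):
  for p in(90,60):
    qf,err=solve_final([.43,-.30],.22,e,p,np.array([-65,0,0,90,85,90.]))
    P,T,w,pp=FK(qf); print(e,p,qf.round(1),err.round(4),P.round(3),w.round(3),T.as_euler('xyz',degrees=True).round(1),'x',T.apply([1,0,0]).round(2),'d',T.apply([0,0,1]).round(2))
    ql,_=solve_final([.43,-.30],.11,e,p,qf); print('   low',ql.round(1))
E
```

```text
5 90 [-66.2  -4.8 -30.5  64.3  85.   90. ] 0.0 [ 0.443 -0.294  0.22 ] [ 0.181 -0.41   0.245] [-180.   -85.    23.8] x [0.08 0.04 1.  ] d [ 0.91  0.4  -0.09]
   low [-66.2   3.4 -36.2  50.4  85.   90. ]
5 60 [-66.2 -16.4 -42.5  33.9  84.2 120.1] 0.0 [ 0.443 -0.295  0.22 ] [ 0.176 -0.397  0.245] [180.  -85.   20.9] x [0.08 0.03 1.  ] d [ 0.93  0.36 -0.09]
   low [-66.2  -6.3 -48.3  18.   84.2 120.1]
6 90 [-66.2  -5.1 -30.2  64.9  84.   90. ] 0.0 [ 0.443 -0.294  0.22 ] [ 0.181 -0.41   0.25 ] [180.  -84.   23.8] x [0.1  0.04 0.99] d [ 0.91  0.4  -0.1 ]
   low [-66.2   3.  -36.   51.   84.   90. ]
6 60 [-66.1 -17.1 -42.4  34.7  83.1 120.2] 0.0 [ 0.444 -0.295  0.22 ] [ 0.175 -0.395  0.25 ] [180.  -84.   20.4] x [0.1  0.04 0.99] d [ 0.93  0.35 -0.1 ]
   low [-66.1  -7.3 -48.5  18.8  83.1 120.2]
8 90 [-66.   -5.5 -29.4  66.1  82.   90. ] 0.0 [ 0.443 -0.294  0.22 ] [ 0.183 -0.41   0.26 ] [180. -82.  24.] x [0.13 0.06 0.99] d [ 0.9   0.4  -0.14]
   low [-66.    2.2 -35.5  52.3  82.   90. ]
8 60 [-65.9 -18.4 -42.2  36.2  80.8 120.3] 0.0 [ 0.444 -0.295  0.22 ] [ 0.175 -0.39   0.26 ] [180.  -82.   19.5] x [0.13 0.05 0.99] d [ 0.93  0.33 -0.14]
   low [-65.9  -9.1 -48.7  20.4  80.8 120.3]
```

```bash
python3 - <<'E'
from plan import *
from workcell import bot
q=np.array(bot.get_obs()['q'])
qf,err=solve_final([.43,-.30],.22,5,90,np.array([-65,0,0,90,85,90.]))
for r in rows(q,qf,20): print(*r)
E
```

```text
[0.09, 0.09, -0.37] [0.19, 0.15, 0.57] 0.39 0.61 [0.448, -0.305, 0.286]
[0.08, 0.1, -0.34] [0.19, 0.09, 0.56] 0.37 0.6 [0.452, -0.3, 0.269]
[0.07, 0.11, -0.31] [0.19, 0.04, 0.55] 0.34 0.58 [0.455, -0.294, 0.253]
[0.06, 0.11, -0.28] [0.19, -0.02, 0.54] 0.31 0.57 [0.458, -0.289, 0.239]
[0.05, 0.11, -0.25] [0.18, -0.07, 0.52] 0.28 0.56 [0.46, -0.283, 0.227]
[0.04, 0.11, -0.22] [0.18, -0.13, 0.5] 0.24 0.55 [0.462, -0.278, 0.216]
[0.03, 0.1, -0.18] [0.17, -0.18, 0.48] 0.21 0.54 [0.464, -0.273, 0.207]
[0.02, 0.09, -0.15] [0.16, -0.23, 0.45] 0.18 0.53 [0.465, -0.268, 0.2]
[0.02, 0.08, -0.11] [0.15, -0.28, 0.42] 0.14 0.53 [0.466, -0.264, 0.194]
[0.01, 0.07, -0.08] [0.14, -0.33, 0.39] 0.11 0.53 [0.466, -0.261, 0.19]
[0.01, 0.05, -0.05] [0.13, -0.38, 0.35] 0.07 0.53 [0.467, -0.259, 0.187]
[-0.0, 0.03, -0.02] [0.11, -0.42, 0.31] 0.03 0.53 [0.466, -0.257, 0.186]
[-0.01, 0.0, 0.01] [0.09, -0.46, 0.26] 0.02 0.53 [0.466, -0.257, 0.187]
[-0.02, -0.02, 0.04] [0.07, -0.49, 0.21] 0.05 0.54 [0.465, -0.258, 0.189]
[-0.03, -0.05, 0.06] [0.05, -0.52, 0.16] 0.08 0.55 [0.463, -0.26, 0.192]
[-0.04, -0.08, 0.08] [0.03, -0.55, 0.11] 0.12 0.56 [0.461, -0.264, 0.196]
[-0.06, -0.1, 0.1] [0.01, -0.57, 0.06] 0.16 0.57 [0.458, -0.269, 0.201]
[-0.08, -0.13, 0.12] [-0.01, -0.59, -0.0] 0.19 0.59 [0.454, -0.276, 0.207]
[-0.1, -0.17, 0.13] [-0.03, -0.6, -0.06] 0.23 0.6 [0.449, -0.284, 0.213]
[-0.12, -0.19, 0.14] [-0.05, -0.6, -0.12] 0.27 0.62 [0.443, -0.294, 0.22]
```

```bash
python3 -m jog '{"delta_pos":[[0.09,0.09,-0.37],[0.08,0.1,-0.34],[0.07,0.11,-0.31],[0.06,0.11,-0.28],[0.05,0.11,-0.25],[0.04,0.11,-0.22],[0.03,0.1,-0.18],[0.02,0.09,-0.15],[0.02,0.08,-0.11],[0.01,0.07,-0.08]],"turn":[[0.19,0.15,0.57],[0.19,0.09,0.56],[0.19,0.04,0.55],[0.19,-0.02,0.54],[0.18,-0.07,0.52],[0.18,-0.13,0.5],[0.17,-0.18,0.48],[0.16,-0.23,0.45],[0.15,-0.28,0.42],[0.14,-0.33,0.39]],"hand":[-1,-1,-1,-1,-1,-1,-1,-1,-1,-1]}' 110
python3 - <<'E'
from plan import *
from workcell import bot
o=bot.get_obs();q=np.array(o['q']); print(q.round(2),o['ee_pos'],FK(q)[0],o['opening'])
qf,err=solve_final([.43,-.30],.22,5,90,np.array([-65,0,0,90,85,90.]))
for r in rows(q,qf,11): print(*r)
E
```

```text
time: 11.85
ee_pos: [0.467, -0.2624, 0.1886]
tcp_rot: [-164.2, -43.8, -3.1]
wrist_force: [0.8, -0.1, -3.6]
opening: 0.0432
[-50.37 -19.44 -27.19  62.33  42.44 134.1 ] [ 0.46697695 -0.26239568  0.1885653 ] [ 0.46843731 -0.26098487  0.18939625] 0.04317837340947826
[0.0, 0.04, -0.05] [0.12, -0.34, 0.32] 0.06 0.48 [0.468, -0.259, 0.187]
[-0.01, 0.03, -0.02] [0.1, -0.38, 0.28] 0.04 0.48 [0.468, -0.257, 0.186]
[-0.01, 0.01, 0.0] [0.09, -0.41, 0.25] 0.02 0.49 [0.468, -0.257, 0.186]
[-0.02, -0.01, 0.03] [0.07, -0.44, 0.21] 0.03 0.49 [0.467, -0.257, 0.187]
[-0.03, -0.03, 0.05] [0.06, -0.47, 0.17] 0.06 0.5 [0.465, -0.259, 0.19]
[-0.04, -0.06, 0.07] [0.04, -0.49, 0.12] 0.09 0.51 [0.463, -0.262, 0.193]
[-0.05, -0.08, 0.08] [0.02, -0.51, 0.08] 0.13 0.52 [0.461, -0.266, 0.197]
[-0.06, -0.1, 0.1] [0.01, -0.53, 0.03] 0.16 0.53 [0.458, -0.271, 0.202]
[-0.08, -0.13, 0.11] [-0.01, -0.54, -0.02] 0.19 0.54 [0.454, -0.278, 0.208]
[-0.1, -0.15, 0.12] [-0.03, -0.55, -0.06] 0.22 0.55 [0.449, -0.285, 0.214]
[-0.11, -0.18, 0.13] [-0.05, -0.55, -0.11] 0.25 0.56 [0.443, -0.294, 0.22]
```

```bash
python3 -m jog '{"delta_pos":[[0.01,0.05,-0.05],[0,0.03,-0.02],[-0.01,0,0.01],[-0.02,-0.02,0.04],[-0.03,-0.05,0.06],[-0.04,-0.08,0.08],[-0.06,-0.1,0.1],[-0.08,-0.13,0.12],[-0.1,-0.17,0.13],[-0.12,-0.19,0.14]],"turn":[[0.13,-0.38,0.35],[0.11,-0.42,0.31],[0.09,-0.46,0.26],[0.07,-0.49,0.21],[0.05,-0.52,0.16],[0.03,-0.55,0.11],[0.01,-0.57,0.06],[-0.01,-0.59,0],[-0.03,-0.6,-0.06],[-0.05,-0.6,-0.12]],"hand":[-1,-1,-1,-1,-1,-1,-1,-1,-1,-1]}' 110
python3 - <<'E'
from plan import *
from h import camera,save,cloud
from workcell import bot
o=bot.get_obs();q=np.array(o['q']); P,T,w,p=FK(q); print(q.round(2),o['ee_pos'],P,o['opening'],p)
T=R.from_euler('xyz',o['tcp_rot'],degrees=True); print('x',T.apply([1,0,0]),'d',T.apply([0,0,1]),'tube at',np.array(o['ee_pos'])-.0145*T.apply([0,0,1]))
c=camera('scene');save(c['frame'],'s6.png')
E
```

```text
time: 12.85
ee_pos: [0.4439, -0.2969, 0.2187]
tcp_rot: [178.6, -84.9, 25.1]
wrist_force: [0.6, -0.6, -3.5]
opening: 0.0422
[-65.88  -6.28 -31.65  59.88  84.86  94.64] [ 0.44394349 -0.29686612  0.21866556] [ 0.44666351 -0.29562938  0.22155477] 0.042224356633749856 85.25154218322692
x [0.08085435 0.0379544  0.99600303] d [ 0.9120378   0.40026762 -0.08929104] tube at [ 0.43071894 -0.30267     0.21996028]
```

View pics/s6.png

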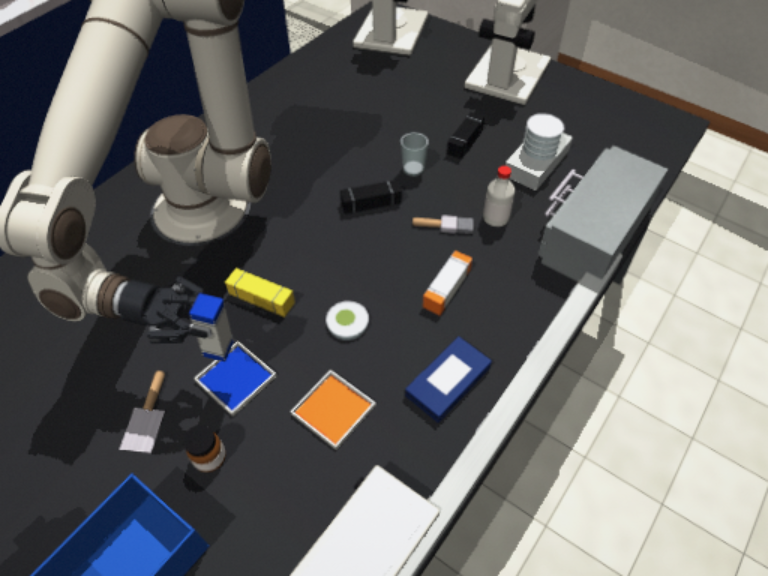

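```bash
python3 - <<'E'
from h import *
c=camera('scene');W=cloud(c);x,y,z=W[...,0],W[...,1],W[...,2]
m=(x>.05)&(x<.4)&(y<-.3)&(y>-.6)&(z>.02)
print('wrist z low',np.percentile(z[m],[0,.5,1,2,5,20]))
i=np.argsort(np.where(m,z,9).ravel())[:600:60]; print(W.reshape(-1,3)[i].round(3))
m=(abs(x-.43)<.06)&(abs(y+.3)<.06)&(z>.03)
print('tube',np.percentile(z[m],[0,1,2,5,50,99]))
hsv=cv2.cvtColor(c['frame'],cv2.COLOR_RGB2HSV)
mb=m&(hsv[...,0]>105)&(hsv[...,0]<130)&(hsv[...,1]>150)
print(mb.sum(),np.percentile(z[mb],[1,10,50,99]))
E
```

```text
wrist z low [0.02016448 0.20504347 0.21323844 0.2203106  0.23264799 0.25646859]
[[ 0.313 -0.406  0.02 ]
 [ 0.214 -0.452  0.212]
 [ 0.391 -0.386  0.218]
 [ 0.298 -0.398  0.222]
 [ 0.341 -0.382  0.226]
 [ 0.37  -0.364  0.23 ]
 [ 0.388 -0.392  0.233]
 [ 0.352 -0.303  0.234]
 [ 0.389 -0.35   0.236]
 [ 0.327 -0.328  0.236]]
tube [0.11329284 0.11886026 0.1207377  0.13093319 0.23012984 0.26731234]
376 [0.11513313 0.12773118 0.26260295 0.26805155]
```

```bash
python3 -m jog '{"delta_pos":[[0,0.02,-0.2],[0,0.02,-0.35],[0,0,-0.35],[0,0,-0.35],[0,0,-0.35],[0,0,-0.2],[0,0,-0.1],[0,0,-0.04],[0,0,-0.04],[0,0,-0.04]],"turn":[[0,0,0],[0,0,0],[0,0,0],[0,0,0],[0,0,0],[0,0,0],[0,0,0],[0,0,0],[0,0,0],[0,0,0]],"hand":[-1,-1,-1,-1,-1,-1,-1,-1,-1,-1]}' 110
python3 - <<'E'
from h import *
for i in range(2):
    o=bot.get_obs(); print(o['q'].round(2),o['ee_pos'],o['wrist_force'],o['torque'])
    c=camera('scene')
save(c['frame'][180:310,30:230],'s7.png',4)
E
```

```text
time: 13.95
ee_pos: [0.4431, -0.2918, 0.1179]
tcp_rot: [177.9, -84.8, 25.9]
wrist_force: [0.2, -0.1, -4.1]
opening: 0.0425
[-6.571e+01  4.000e-02 -3.820e+01  4.566e+01  8.474e+01  9.593e+01] [ 0.44307293 -0.2918238   0.11786148] [ 0.2326506  -0.07603297 -4.06046994] [-0.56928334  1.36784895  0.00384226]
[-6.571e+01  6.000e-02 -3.824e+01  4.564e+01  8.473e+01  9.593e+01] [ 0.44295525 -0.2916001   0.1174238 ] [-1.03019786  0.13210275 -4.04876609] [-0.64010798  1.39452782  0.0223581 ]
```

View pics/s7.png

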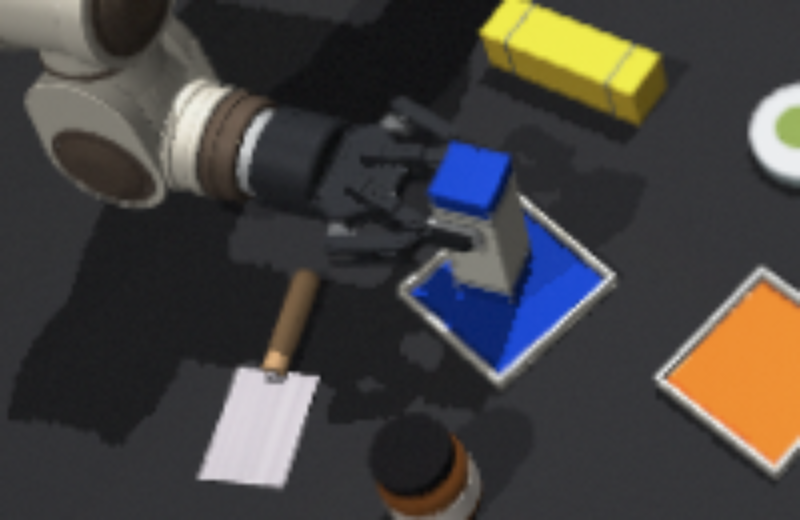

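```bash
python3 -m jog '{"delta_pos":[[0,0,-0.04],[0,0,-0.04],[0,0,-0.03],[0,0,-0.02],[0,0,-0.02],[0,0,-0.02],[0,0,0],[0,0,0],[0,0,0],[0,0,0]],"turn":[[0,0,0],[0,0,0],[0,0,0],[0,0,0],[0,0,0],[0,0,0],[0,0,0],[0,0,0],[0,0,0],[0,0,0]],"hand":[-1,-1,-1,-1,-1,-1,-1,-1,-1,-1]}' 110
python3 - <<'E'
from h import *
for i in range(2):
    o=bot.get_obs(); print(o['q'].round(2),o['ee_pos'],o['wrist_force'],o['torque'])
    c=camera('scene')
W=cloud(c);x,y,z=W[...,0],W[...,1],W[...,2];hsv=cv2.cvtColor(c['frame'],cv2.COLOR_RGB2HSV)
m=(abs(x-.43)<.06)&(abs(y+.3)<.06)&(z>.09)&(hsv[...,0]>105)&(hsv[...,0]<130)&(hsv[...,1]>150)
print(m.sum(),np.percentile(z[m],[50,90,98]))
E
```

```text
time: 15.05
ee_pos: [0.4429, -0.2915, 0.1093]
tcp_rot: [178.2, -84.8, 25.6]
wrist_force: [-1.8, 1.3, 3.1]
opening: 0.0426
[-65.71   0.85 -38.57  44.51  84.79  95.93] [ 0.44294886 -0.29153411  0.10928666] [-1.82905761  1.26060623  3.09162324] [-0.02849721  0.33116408  0.31453356]
[-65.71   0.85 -38.57  44.51  84.79  95.93] [ 0.44294539 -0.29151642  0.10925506] [-1.67586452  0.86113759  5.47873693] [0.05285779 0.20157621 0.23542666]
282 [0.1545871  0.15829057 0.15988446]
```

Contact is confirmed: the force went from −4 N to +5 N at TCP z 0.109, as predicted. I'll open gently, then back out along the finger direction.

```bash
python3 -m jog '{"delta_pos":[[0,0,0],[0,0,0],[0,0,0],[0,0,0],[0,0,0],[0,0,0],[0,0,0],[0,0,0],[0,0,0],[0,0,0]],"turn":[[0,0,0],[0,0,0],[0,0,0],[0,0,0],[0,0,0],[0,0,0],[0,0,0],[0,0,0],[0,0,0],[0,0,0]],"hand":[0.1,0.1,0.15,0.2,0.3,0.4,0.6,0.8,1,1]}' 30
python3 - <<'E'
from h import *
o=bot.get_obs(); print(o['q'].round(2),o['ee_pos'],o['wrist_force'],o['torque'])
c=camera('scene')
W=cloud(c);x,y,z=W[...,0],W[...,1],W[...,2];hsv=cv2.cvtColor(c['frame'],cv2.COLOR_RGB2HSV)
m=(abs(x-.43)<.06)&(abs(y+.3)<.06)&(z>.145)&(hsv[...,0]>105)&(hsv[...,0]<130)&(hsv[...,1]>150)
print(m.sum(),np.percentile(z[m],[2,50,90,98]),cv2.minAreaRect(np.stack([x[m],y[m]],1).astype(np.float32)))
save(c['frame'][180:310,30:230],'s8.png',4)
E
```

```text
time: 16.15
ee_pos: [0.4429, -0.2914, 0.1088]
tcp_rot: [178.5, -84.8, 25.2]
wrist_force: [0.5, 1.0, 0.2]
opening: 0.0853
[-65.71   0.87 -38.59  44.51  84.75  95.93] [ 0.44288388 -0.2914157   0.10879872] [0.49096717 0.95462405 0.17970784] [-0.38671784  0.85045629 -0.06305802]
248 [0.1455728  0.15374078 0.15640825 0.15759435] ((0.4224957227706909, -0.30035674571990967), (0.04498295485973358, 0.04793292656540871), 24.506866455078125)
```

View pics/s8.png

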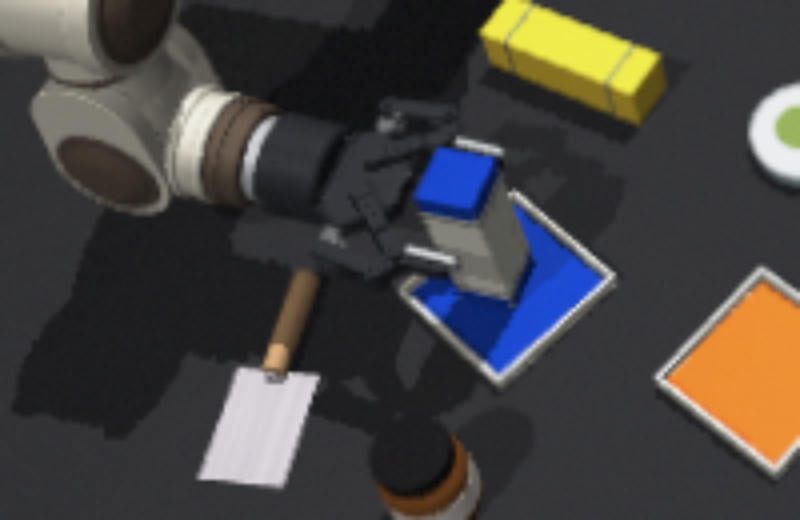

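The blue tube stands upright in its tray at (0.4225, −0.300), with its top at 0.154 m. Backing out now, with a slight yaw to stay clear of the J5 singularity.

```bash
python3 -m jog '{"delta_pos":[[-0.18,-0.08,0.01],[-0.18,-0.08,0.01],[-0.18,-0.08,0.01],[-0.18,-0.08,0.01],[-0.18,-0.08,0.01],[-0.18,-0.08,0.02],[-0.18,-0.08,0.1],[-0.18,-0.08,0.3],[-0.1,-0.05,0.5],[0,0,0.6]],"turn":[[0,0,-0.15],[0,0,-0.15],[0,0,-0.15],[0,0,-0.15],[0,0,-0.15],[0,0,-0.15],[0,0,-0.15],[0,0,-0.15],[0,0,-0.08],[0,0,0]],"hand":[1,1,1,1,1,1,1,1,1,1]}' 30
python3 - <<'E'
from plan import *
from h import camera,save,cloud,cv2
from workcell import bot
o=bot.get_obs();q=np.array(o['q']); print(q.round(2),o['ee_pos'],o['tcp_rot'],o['wrist_force'])
c=camera('scene');W=cloud(c);x,y,z=W[...,0],W[...,1],W[...,2];hsv=cv2.cvtColor(c['frame'],cv2.COLOR_RGB2HSV)
m=(abs(x-.43)<.06)&(abs(y+.3)<.06)&(z>.145)&(hsv[...,0]>105)&(hsv[...,0]<130)&(hsv[...,1]>150)
print(m.sum(),np.percentile(z[m],[2,50,98]),cv2.minAreaRect(np.stack([x[m],y[m]],1).astype(np.float32)))
m=(x>.55)&(x<.75)&(abs(y-.155)<.11)&(z>.036)&(z<.055)
print('orange',cv2.minAreaRect(np.stack([x[m],y[m]],1).astype(np.float32)))
save(c['frame'],'s9.png',1.5)
E
```

```text
time: 17.2
ee_pos: [0.3648, -0.3261, 0.1874]
tcp_rot: [-180.0, -84.8, 13.3]
wrist_force: [0.4, -0.6, 0.1]
opening: 0.0855
[-77.25  -7.25 -36.26  67.61  84.74  83.35] [ 0.36477008 -0.32607209  0.18740115] [-179.98852279  -84.77365554   13.34915137] [ 0.40037633 -0.63669672  0.14706633]
241 [0.14571841 0.1539811  0.15773853] ((0.4216025769710541, -0.30077558755874634), (0.046671025454998016, 0.04709784314036369), 22.540517807006836)
orange ((0.6539846062660217, 0.15471875667572021), (0.0470089316368103, 0.15435673296451569), 5.445149898529053)
```

View pics/s9.png

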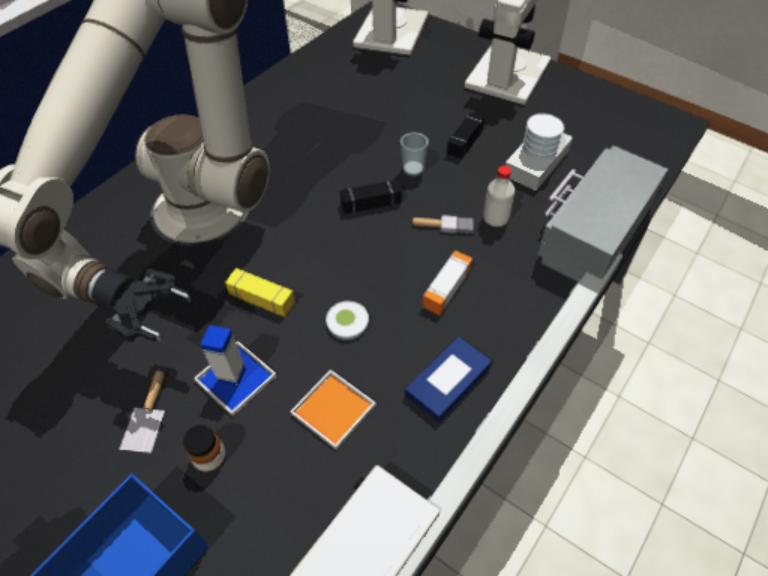

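```bash
python3 - <<'E'
from plan import *
from workcell import bot
q=np.array(bot.get_obs()['q'])
psi=np.radians(95.4)
Rot=R.from_euler('xyz',[180,0,95.4],degrees=True)
qt,f=IK(np.array([.6535,.1545,.22]),Rot,np.array([13,10,0,80,0,98.])); print(qt,np.abs(f).max())
# waypoint
qm=(q+qt)/2; qm[1]-=8; 
for a,b,n in((q,qm,10),(qm,qt,10)):
    for r in rows(a,b,n): print(*r)
    for s in np.linspace(0,1,5): 
        P,T,w,p=FK(a+(b-a)*s); print('   wrist',w.round(3),'tcp',P.round(3))
E
```

```text
[1.33015898e+01 2.25873971e+01 2.98553096e+01 9.72679124e+01
 3.75585221e-19 9.79015898e+01] 9.71445146547012e-15
[0.54, 0.29, 0.02] [-0.18, 0.5, 0.61] 0.61 0.81 [0.395, -0.313, 0.197]
[0.51, 0.32, 0.03] [-0.22, 0.48, 0.59] 0.6 0.79 [0.42, -0.297, 0.198]
[0.47, 0.36, 0.04] [-0.26, 0.46, 0.57] 0.59 0.78 [0.444, -0.279, 0.2]
[0.44, 0.38, 0.06] [-0.3, 0.44, 0.56] 0.59 0.77 [0.466, -0.26, 0.203]
[0.41, 0.41, 0.07] [-0.34, 0.41, 0.54] 0.58 0.76 [0.487, -0.24, 0.207]
[0.38, 0.43, 0.09] [-0.37, 0.38, 0.52] 0.58 0.75 [0.506, -0.218, 0.211]
[0.35, 0.45, 0.11] [-0.4, 0.35, 0.51] 0.58 0.74 [0.523, -0.196, 0.217]
[0.32, 0.46, 0.13] [-0.43, 0.31, 0.49] 0.58 0.72 [0.539, -0.173, 0.224]
[0.29, 0.48, 0.16] [-0.45, 0.27, 0.48] 0.58 0.71 [0.554, -0.149, 0.231]
[0.26, 0.49, 0.18] [-0.48, 0.23, 0.46] 0.58 0.7 [0.567, -0.125, 0.241]
   wrist [ 0.089 -0.393  0.222] tcp [ 0.368 -0.327  0.196]
   wrist [ 0.181 -0.406  0.277] tcp [ 0.432 -0.288  0.199]
   wrist [ 0.277 -0.39   0.334] tcp [ 0.487 -0.24   0.207]
   wrist [ 0.369 -0.348  0.393] tcp [ 0.531 -0.184  0.22 ]
   wrist [ 0.448 -0.28   0.452] tcp [ 0.
[... 303 characters left out ...]
]
[0.19, 0.54, -0.05] [-0.5, 0.2, 0.46] 0.58 0.7 [0.624, 0.003, 0.22]
[0.17, 0.56, -0.04] [-0.51, 0.15, 0.46] 0.59 0.7 [0.632, 0.031, 0.219]
[0.14, 0.58, -0.02] [-0.52, 0.11, 0.46] 0.6 0.71 [0.639, 0.06, 0.218]
[0.12, 0.6, -0.0] [-0.53, 0.06, 0.47] 0.62 0.71 [0.645, 0.091, 0.217]
[0.1, 0.63, 0.02] [-0.53, 0.01, 0.47] 0.63 0.71 [0.65, 0.122, 0.218]
[0.07, 0.65, 0.04] [-0.53, -0.04, 0.47] 0.66 0.71 [0.653, 0.155, 0.22]
   wrist [ 0.448 -0.28   0.452] tcp [ 0.567 -0.125  0.241]
   wrist [ 0.53  -0.2    0.473] tcp [ 0.599 -0.063  0.228]
   wrist [ 0.596 -0.098  0.489] tcp [0.624 0.003 0.22 ]
   wrist [0.638 0.022 0.5  ] tcp [0.642 0.075 0.217]
   wrist [0.653 0.154 0.508] tcp [0.653 0.155 0.22 ]
```

```bash
python3 -m jog '{"delta_pos":[[0,0,0.6],[0,0,0.7],[0,0,0.7],[0,0,0.7],[0,0,0.7],[0.54,0.29,0.02],[0.51,0.32,0.03],[0.47,0.36,0.04],[0.44,0.38,0.06],[0.41,0.41,0.07]],"turn":[[0,0,0],[0,0,0],[0,0,0],[0,0,0],[0,0,0],[-0.18,0.5,0.61],[-0.22,0.48,0.59],[-0.26,0.46,0.57],[-0.3,0.44,0.56],[-0.34,0.41,0.54]],"hand":[1,1,1,1,1,1,1,1,1,1]}' 60
python3 - <<'E'
from plan import *
from workcell import bot
o=bot.get_obs();q=np.array(o['q']);print(q.round(1),o['ee_pos'])
Rot=R.from_euler('xyz',[180,0,95.4],degrees=True)
qt,f=IK(np.array([.6535,.1545,.26]),Rot,np.array([13,10,0,80,0,98.])); print(qt,np.abs(f).max())
for r in rows(q,qt,15): print(*r)
E
```

```text
time: 18.25
ee_pos: [0.4847, -0.2377, 0.3681]
tcp_rot: [176.2, -63.4, 40.3]
wrist_force: [-0.4, -1.0, 0.4]
opening: 0.0857
[-54.3  -5.1  -2.3  93.5  63.4  87.3] [ 0.48470027 -0.23770127  0.36813921]
[1.33015898e+01 2.42237691e+01 3.65758724e+01 1.02352103e+02
 8.07291824e-14 9.79015898e+01] 1.7869274812603018e-09
[0.36, 0.44, -0.24] [-0.27, 0.46, 0.53] 0.62 0.75 [0.505, -0.214, 0.358]
[0.33, 0.45, -0.23] [-0.31, 0.44, 0.52] 0.61 0.75 [0.522, -0.192, 0.346]
[0.31, 0.46, -0.22] [-0.34, 0.41, 0.52] 0.6 0.74 [0.537, -0.169, 0.335]
[0.28, 0.47, -0.21] [-0.38, 0.38, 0.51] 0.59 0.74 [0.551, -0.145, 0.324]
[0.26, 0.47, -0.2] [-0.41, 0.34, 0.5] 0.58 0.73 [0.564, -0.121, 0.314]
[0.25, 0.48, -0.19] [-0.44, 0.31, 0.5] 0.57 0.73 [0.577, -0.097, 0.305]
[0.23, 0.49, -0.17] [-0.46, 0.27, 0.5] 0.57 0.73 [0.588, -0.073, 0.296]
[0.22, 0.5, -0.16] [-0.48, 0.22, 0.49] 0.57 0.72 [0.599, -0.048, 0.288]
[0.2, 0.52, -0.14] [-0.5, 0.18, 0.49] 0.57 0.72 [0.609, -0.022, 0.281]
[0.19, 0.53, -0.12] [-0.51, 0.13, 0.48] 0.58 0.72 [0.618, 0.005, 0.275]
[0.18, 0.55, -0.1] [-0.52, 0.09, 0.48] 0.59 0.72 [0.627, 0.032, 0.27]
[0.16, 0.57, -0.08] [-0.53, 0.04, 0.48] 0.6 0.71 [0.635, 0.061, 0.266]
[0.14, 0.6, -0.06] [-0.53, -0.01, 0.48] 0.62 0.71 [0.642, 0.091, 0.263]
[0.12, 0.62, -0.04] [-0.53, -0.06, 0.48] 0.64 0.71 [0.649, 0.122, 0.261]
[0.1, 0.65, -0.02] [-0.52, -0.1, 0.47] 0.66 0.71 [0.653, 0.154, 0.26]
```

```bash
python3 -m jog '{"delta_pos":[[0.36,0.44,-0.24],[0.33,0.45,-0.23],[0.31,0.46,-0.22],[0.28,0.47,-0.21],[0.26,0.47,-0.2],[0.25,0.48,-0.19],[0.23,0.49,-0.17],[0.22,0.5,-0.16],[0.2,0.52,-0.14],[0.19,0.53,-0.12]],"turn":[[-0.27,0.46,0.53],[-0.31,0.44,0.52],[-0.34,0.41,0.52],[-0.38,0.38,0.51],[-0.41,0.34,0.5],[-0.44,0.31,0.5],[-0.46,0.27,0.5],[-0.48,0.22,0.49],[-0.5,0.18,0.49],[-0.51,0.13,0.48]],"hand":[1,1,1,1,1,1,1,1,1,1]}' 60
python3 -m jog '{"delta_pos":[[0.18,0.55,-0.1],[0.16,0.57,-0.08],[0.14,0.6,-0.06],[0.12,0.62,-0.04],[0.1,0.65,-0.02],[0,0,0],[0,0,0],[0,0,0],[0,0,0],[0,0,0]],"turn":[[-0.52,0.09,0.48],[-0.53,0.04,0.48],[-0.53,-0.01,0.48],[-0.53,-0.06,0.48],[-0.52,-0.1,0.47],[0,0,0],[0,0,0],[0,0,0],[0,0,0],[0,0,0]],"hand":[1,1,1,1,1,1,1,1,1,1]}' 60
python3 - <<'E'
from h import *
o=bot.get_obs(); T=R.from_euler('xyz',o['tcp_rot'],degrees=True);print(o['ee_pos'],o['tcp_rot'],o['q'].round(2),'fix turn/8',((R.from_euler('xyz',[180,0,95.4],degrees=True)*T.inv()).as_rotvec(degrees=True)/8).round(3))
c=wrist(); save(c['frame'],'w10.png'); W=cloud(c); x,y,z=W[...,0],W[...,1],W[...,2]
m=(abs(x-.654)<.1)&(abs(y-.155)<.12)&(z>.036)&(z<.052)
print(m.sum(),cv2.minAreaRect(np.stack([x[m],y[m]],1).astype(np.float32)),np.median(z[m]))
E
```

```text
time: 19.25
ee_pos: [0.616, 0.0028, 0.2736]
tcp_rot: [-178.0, -21.0, 76.0]
wrist_force: [0.2, -0.8, -0.2]
opening: 0.0854
time: 20.25
ee_pos: [0.6509, 0.1506, 0.2596]
tcp_rot: [180.0, -0.0, 95.2]
wrist_force: [1.4, 0.3, -0.1]
opening: 0.0855
[0.65092702 0.15056445 0.25958873] [ 1.79952403e+02 -4.92591222e-02  9.52239556e+01] [1.3010e+01 2.3560e+01 3.5640e+01 1.0202e+02 4.0000e-02 9.7780e+01] fix turn/8 [-0.007  0.005  0.022]
3537 ((0.6562490463256836, 0.15567713975906372), (0.04442308470606804, 0.15015040338039398), 5.254867076873779) 0.04371572369776833
```

View pics/w10.png

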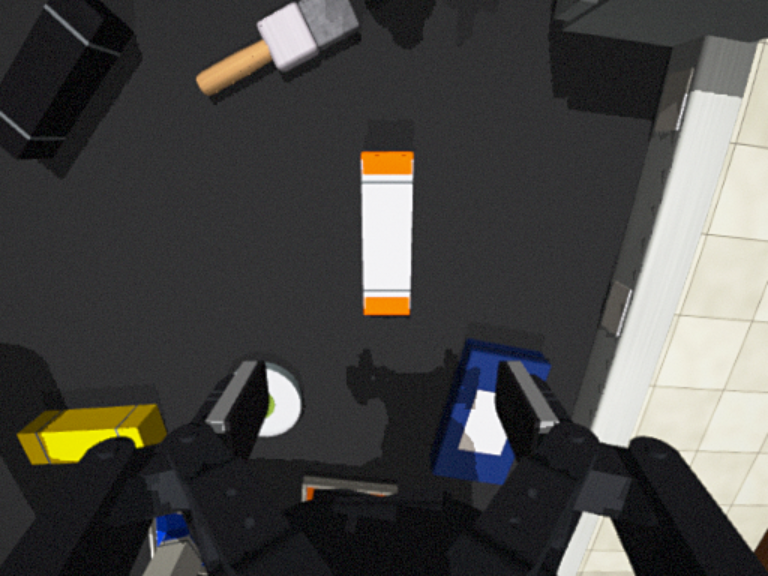

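The orange tube sits at px (387,233), centred, at (0.655, 0.155) with yaw 95.3. Going down to grip and lift.

```bash
python3 -m jog '{"delta_pos":[[0.08,0.09,-0.5],[0,0,-0.8],[0,0,-0.85],[0,0,-0.85],[0,0,-0.8],[0,0,-0.7],[0,0,-0.4],[0,0,-0.14],[0,0,0],[0,0,0]],"turn":[[0,0,0],[0,0,0],[0,0,0],[0,0,0],[0,0,0],[0,0,0],[0,0,0],[0,0,0],[0,0,0],[0,0,0]],"hand":[1,1,1,1,1,1,1,1,1,-1]}' 60
python3 -m jog '{"delta_pos":[[0,0,0],[0,0,0],[0,0,0],[0,0,0],[0,0,0],[0,0,0.2],[0,0,0.5],[0,0,0.6],[0,0,0.5],[0,0,0.2]],"turn":[[0,0,0],[0,0,0],[0,0,0],[0,0,0],[0,0,0],[0,0,0],[0,0,0],[0,0,0],[0,0,0],[0,0,0]],"hand":[-1,-1,-1,-1,-1,-1,-1,-1,-1,-1]}' 60
python3 -c "
from h import *
for i in range(5):
  c=wrist(); o=bot.get_obs(); print(o['torque'],o['wrist_force'],o['opening'],o['joint_efforts'][4])
print(o['ee_pos'])
save(c['frame'],'w11.png',1)"
```

```text
time: 21.3
ee_pos: [0.6557, 0.1565, 0.009]
tcp_rot: [179.8, -0.1, 95.3]
wrist_force: [-0.0, -0.0, 0.9]
opening: 0.0736
time: 22.3
ee_pos: [0.6556, 0.1568, 0.1103]
tcp_rot: [179.8, -0.1, 95.4]
wrist_force: [0.6, 0.1, -4.0]
opening: 0.043
[-0.11110585  0.01373096 -0.00569051] [-0.19967409  0.37441981 -3.00687116] 0.04329155574840926 0.08723914157599211
[-0.10414528 -0.04353838  0.04676486] [ 0.31356606  0.38483567 -4.26467169] 0.04343448638347676 0.10397258447483182
[-0.14756708  0.0238185  -0.01218499] [ 0.32292026  0.56576971 -5.35967992] 0.043309245714003235 0.10797052877023816
[-0.12136862  0.03218699 -0.00940537] [ 0.77509197  0.43955904 -4.97001429] 0.04324015478583846 0.10600583162158728
[-0.08050755  0.05555776 -0.01726312] [ 0.62199526 -0.53368128 -4.33324291] 0.043485050114099075 0.1043458585627377
[0.65411865 0.15641916 0.10528777]
```

View pics/w11.png

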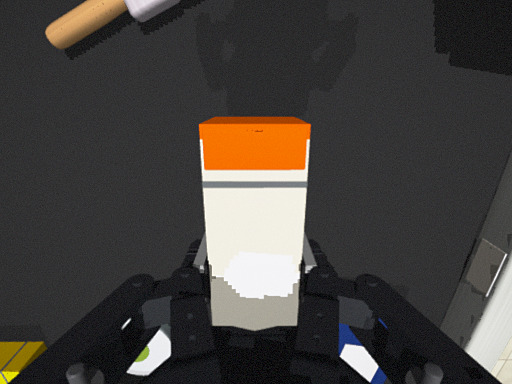

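Torque about x is −0.11 N·m and J5 effort is +0.105, with about 4.4 N of weight, so the orange tube's heavy end is +y. I'll lay it down, let go, lift clear and turn the hand half a turn. That puts the camera on the light end's side for standing it up.

```bash
python3 -m jog '{"delta_pos":[[0,0,-0.3],[0,0,-0.5],[0,0,-0.5],[0,0,-0.4],[0,0,-0.2],[0,0,-0.1],[0,0,0],[0,0,0],[0,0,0],[0,0,0]],"turn":[[0,0,0],[0,0,0],[0,0,0],[0,0,0],[0,0,0],[0,0,0],[0,0,0],[0,0,0],[0,0,0],[0,0,0]],"hand":[-1,-1,-1,-1,-1,-1,-1,-1,1,1]}' 60
python3 -m jog '{"delta_pos":[[0,0,0],[0,0,0],[0,0,0],[0,0,0],[0,0,0],[0,0,0.3],[0,0,0.5],[0,0,0.6],[0,0,0.4],[0,0,0.2]],"turn":[[0,0,0],[0,0,0],[0,0,0],[0,0,0],[0,0,0],[0,0,0],[0,0,0],[0,0,0],[0,0,1],[0,0,1]],"hand":[1,1,1,1,1,1,1,1,1,1]}' 60
python3 -m jog '{"delta_pos":[[0,-0.1,0],[0,-0.1,0],[0.01,-0.1,0],[0.01,-0.1,0],[0.01,-0.1,0],[0.01,-0.1,0],[0,0,0],[0,0,0],[0,0,0],[0,0,0]],"turn":[[0,0,1],[0,0,1],[0,0,1],[0,0,1],[0,0,1],[0,0,1],[0,0,1],[0,0,1],[0,0,1],[0,0,1]],"hand":[1,1,1,1,1,1,1,1,1,1]}' 60
python3 -c "
from h import *
o=bot.get_obs();print(o['q'].round(1))"
```

```text
time: 23.55
ee_pos: [0.6551, 0.1566, 0.0073]
tcp_rot: [179.9, -0.0, 95.3]
wrist_force: [0.3, -0.1, -0.3]
opening: 0.0706
time: 24.55
ee_pos: [0.6558, 0.1568, 0.1113]
tcp_rot: [179.7, -0.0, 111.7]
wrist_force: [0.4, -0.8, 0.4]
opening: 0.0854
time: 25.55
ee_pos: [0.657, 0.1266, 0.1087]
tcp_rot: [180.0, 0.0, -168.3]
wrist_force: [-0.3, -0.3, 0.6]
opening: 0.0856
[10.9 20.8 15.2 84.4  0.  -0.8]
```

```bash
python3 -m jog '{"delta_pos":[[0,0,0.2],[0,0,0.2],[0,0,0],[0,0,0],[0,0,0],[0,0,0],[0,0,0],[0,0,0],[0,0,0],[0,0,0]],"turn":[[0,0,1],[0,0,1],[0,0,1],[0,0,1],[0,0,1],[0,0,1],[0,0,1],[0,0,1],[0,0,1],[0,0,1]],"hand":[1,1,1,1,1,1,1,1,1,1]}' 60
python3 - <<'E'
from h import *
o=bot.get_obs();print(o['ee_pos'],o['tcp_rot'],o['q'].round(1))
for n in ('scene','top'):
    c=camera(n);W=cloud(c); x,y,z=W[...,0],W[...,1],W[...,2];f=c['frame'].astype(int);hsv=cv2.cvtColor(c['frame'],cv2.COLOR_RGB2HSV)
    m=(abs(x-.654)<.08)&(abs(y-.155)<.12)&(z>.036)&(z<.052)
    if m.sum()>20: print(n,m.sum(),cv2.minAreaRect(np.stack([x[m],y[m]],1).astype(np.float32)))
    m&=(hsv[...,0]<20)&(hsv[...,1]>150)
    for s in(1,-1):
        k=m&((y-.155)*s>0)
        if k.sum(): print(s,k.sum(),np.mean(x[k]),np.percentile(y[k],[2,98]))
save(camera('scene')['frame'],'s12.png',1.5)
from plan import *
for e in(5,6,7):
  for p in(30,45,60,90):
    qf,err=solve_final([.638,-.234],.22,e,p,np.array([0,0,0,90,-80,-110.]))
    P,T,w,pp=FK(qf); 
    ql,er2=solve_final([.638,-.234],.11,e,p,qf)
    if err<.01: print(e,p,qf.round(1),'P',P.round(3),'w',w.round(3),'d',T.apply([0,0,1]).round(2),'x',T.apply([1,0,0]).round(2),'low',ql.round(1),er2.round(3))
E
```

```text
time: 26.55
ee_pos: [0.657, 0.1266, 0.1287]
tcp_rot: [-180.0, -0.0, -88.3]
wrist_force: [0.3, -0.8, -0.3]
opening: 0.0856
[0.65698186 0.12663712 0.12868142] [-1.79977413e+02 -2.35512234e-02 -8.83199544e+01] [ 10.9  20.8  17.3  86.6  -0.  -80.8]
scene 453 ((0.6534638404846191, 0.15553392469882965), (0.04629524052143097, 0.15459442138671875), 5.4558210372924805)
1 22 0.6367597744488364 [0.21211225 0.22970917]
-1 68 0.6606677870449192 [0.07879722 0.09618514]
top 44 ((0.6458849310874939, 0.22091740369796753), (0.04293803498148918, 0.016199983656406403), 13.747392654418945)
1 33 0.6449130516137899 [0.21516711 0.22726546]
5 30 [   3.2    1.6  -32.9   -4.5  -80.  -150.4] P [ 0.641 -0.248  0.22 ] w [0.582 0.033 0.245] d [ 0.21 -0.97 -0.09] x [ 0.02 -0.09  1.  ] low [   3.2   12.3  -36.3  -18.6  -80.  -150.4] 0.0
5 45 [   3.4    4.4  -26.1   14.4  -82.5 -135.3] P [ 0.64  -0.248  0.22 ] w [0.597 0.035 0.247] d [ 0.15 -0.98 -0.09] x [ 0.01 -0.09  1.  ] low [   3.4   13.4  -30.3    1.3  -82.5 -135.3] 0.006
6 30 [   3.     0.2  -33.7   -3.9  -77.9 -150.6] P [ 0.641 -0.248  0.22 ] w [0.574 0.03  0
[... 545 characters left out ...]
2 -0.248  0.22 ] w [0.567 0.028 0.255] d [ 0.26 -0.96 -0.12] x [ 0.03 -0.12  0.99] low [   2.8    9.4  -38.2  -17.6  -75.9 -150.8] 0.0
7 45 [   3.2    2.9  -26.7   15.4  -80.1 -135.4] P [ 0.641 -0.248  0.22 ] w [0.59  0.033 0.255] d [ 0.18 -0.98 -0.12] x [ 0.02 -0.12  0.99] low [   3.2   11.7  -31.2    2.1  -80.1 -135.4] 0.0
7 60 [   3.3    7.2  -19.3   33.5  -81.9 -120.2] P [ 0.64  -0.248  0.22 ] w [0.603 0.035 0.255] d [ 0.13 -0.98 -0.12] x [ 0.02 -0.12  0.99] low [   3.3   14.8  -24.3   20.9  -81.9 -120.2] 0.0
7 90 [  3.4  17.8  -4.2  68.  -82.5 -90. ] P [ 0.639 -0.248  0.22 ] w [0.622 0.037 0.258] d [ 0.06 -0.99 -0.13] x [ 0.01 -0.13  0.99] low [  3.4  23.8  -9.6  56.6 -82.5 -90. ] 0.009
```

View pics/s12.png

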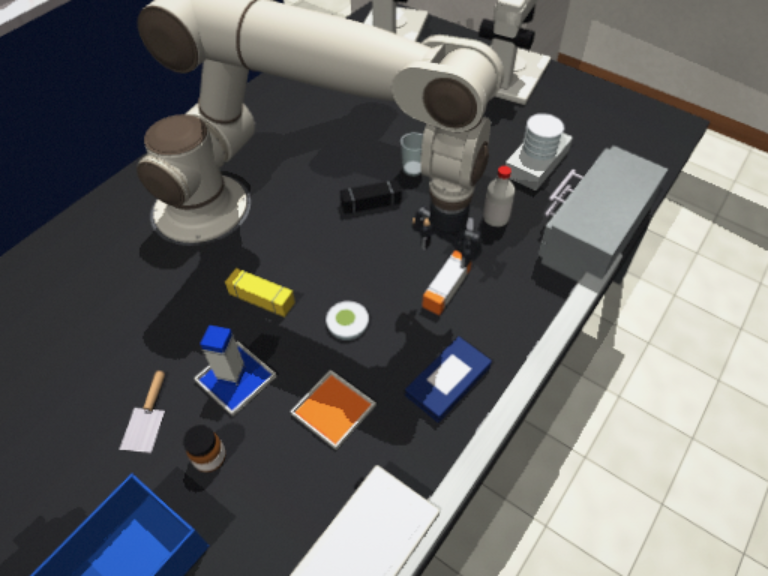

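```bash
python3 -m jog '{"delta_pos":[[0.02,0,0],[0,0,-0.3],[0,0,-0.6],[0,0,-0.7],[0,0,-0.5],[0,0,-0.27],[0,0,0],[0,0,0],[0,0,0],[0,0,0]],"turn":[[0,0,0.45],[0.87,0.08,0],[0,0,0],[0,0,0],[0,0,0],[0,0,0],[0,0,0],[0,0,0],[0,0,0],[0,0,0]],"hand":[1,1,1,1,1,1,1,-1,-1,-1]}' 110
python3 -m jog '{"delta_pos":[[0,0,0],[0,0,0],[0,0,0],[0,0,0.2],[0,0,0.5],[0,0,0.8],[0,0,0.8],[0,0,0.8],[0,0,0.8],[0,0,0.3]],"turn":[[0,0,0],[0,0,0],[0,0,0],[0,0,0],[0,0,0],[0,0,0],[0,0,0],[0,0,0],[0,0,0],[0,0,0]],"hand":[-1,-1,-1,-1,-1,-1,-1,-1,-1,-1]}' 110
python3 - <<'E'
from h import *
from plan import *
for i in range(3):
  c=wrist(); o=bot.get_obs(); print(o['torque'],o['wrist_force'],o['opening'],o['joint_efforts'][4])
q=np.array(o['q']);print(o['ee_pos'],o['tcp_rot'],q.round(2),FK(q)[0])
save(c['frame'],'w13.png',1)
qf,err=solve_final([.638,-.234],.24,7,45,np.array([3.,3,-27,15,-80,-135.])); print(qf,err,FK(qf)[0])
for r in rows(q,qf,20): print(*r)
E
```

```text
time: 27.7
ee_pos: [0.6587, 0.1268, 0.0105]
tcp_rot: [-180.0, 7.0, -85.1]
wrist_force: [0.2, -1.4, 8.8]
opening: 0.0442
time: 28.7
ee_pos: [0.6583, 0.1267, 0.2241]
tcp_rot: [-179.8, 7.0, -85.0]
wrist_force: [0.1, 1.2, -3.4]
opening: 0.0426
[-0.41156788  0.09482828  0.07135689] [-1.369772   -0.09079919 -1.73722629] 0.042528556609684375 0.6108174473047256
[-0.49646748 -0.05002965 -0.04020421] [ 0.33438099  0.69987388 -4.86241643] 0.04278830289703052 0.7833592593669891
[-0.48595172 -0.05017067 -0.00704573] [ 0.12868386  0.37544485 -5.46011742] 0.04250449341494831 0.816306509077549
[0.65817403 0.12657479 0.21960886] [-179.99125853    6.94408002  -85.05157786] [  7.94  21.73  28.46  96.35   6.93 -86.98] [0.65821732 0.12694652 0.21961644]
[   3.21451521    1.6888408   -25.52289173   17.78826746  -80.07556076
 -135.43191333] 1.199040866595169e-13 [ 0.64056524 -0.24816146  0.24      ]
[0.32, -0.45, -0.28] [-0.5, -0.38, 0.26] 0.62 0.68 [0.674, 0.104, 0.206]
[0.3, -0.46, -0.24] [-0.52, -0.35, 0.24] 0.6 0.67 [0.689, 0.081, 0.194]
[0.28, -0.46, -0.19] [-0.53, -0.33, 0.21] 0.58 0.66 [0.703, 0.058
[... 577 characters left out ...]
[0.759, -0.119, 0.175]
[-0.06, -0.39, 0.11] [-0.58, -0.12, -0.07] 0.41 0.59 [0.756, -0.138, 0.181]
[-0.11, -0.37, 0.13] [-0.57, -0.11, -0.11] 0.4 0.59 [0.751, -0.156, 0.187]
[-0.16, -0.35, 0.14] [-0.56, -0.09, -0.14] 0.41 0.58 [0.742, -0.174, 0.194]
[-0.21, -0.32, 0.15] [-0.54, -0.07, -0.18] 0.41 0.58 [0.732, -0.19, 0.202]
[-0.27, -0.29, 0.16] [-0.53, -0.05, -0.22] 0.43 0.57 [0.719, -0.204, 0.21]
[-0.32, -0.27, 0.16] [-0.51, -0.04, -0.26] 0.44 0.57 [0.703, -0.218, 0.218]
[-0.37, -0.24, 0.16] [-0.49, -0.03, -0.29] 0.46 0.57 [0.684, -0.229, 0.226]
[-0.42, -0.2, 0.15] [-0.46, -0.02, -0.33] 0.49 0.57 [0.664, -0.24, 0.233]
[-0.46, -0.17, 0.14] [-0.44, -0.01, -0.36] 0.51 0.57 [0.641, -0.248, 0.24]
```

View pics/w13.png

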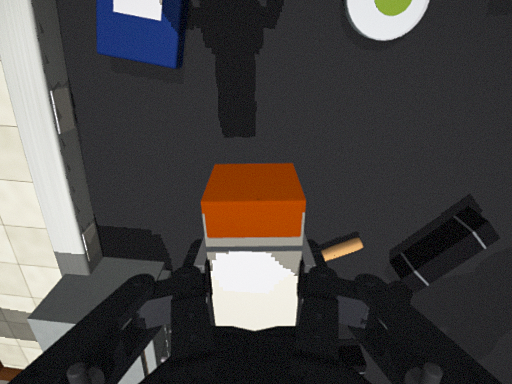

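```bash
cat > cart.py <<'E'
from plan import *
from scipy.spatial.transform import Slerp
def cart(q,qf,mid,n,bulge=None,zf=None):
    A=FK(q);B=FK(qf); S=Slerp([0,1],R.concatenate([A[1],B[1]])); b=np.array(bulge if bulge is not None else [0,0,0])
    prev=A; qq=q.copy()
    for i in range(1,n+1):
        s=i/n; P=A[0]+(B[0]-A[0])*s+b*4*s*(1-s); T=S(s)
        qn,f=IK(P,T,qq)
        dp=(P-prev[0])/.05; tv=np.degrees((T*prev[1].inv()).as_rotvec())/8
        print(dp.round(2).tolist(),tv.round(2).tolist(),np.linalg.norm(dp).round(2),np.linalg.norm(tv).round(2),'q',qn.round(0),'err',np.abs(f).max().round(3),'dq',np.abs(qn-qq).max().round(1)); prev=(P,T); qq=qn
E
python3 - <<'E'
from cart import *
from workcell import bot
q=np.array(bot.get_obs()['q'])
qf,err=solve_final([.638,-.234],.26,7,45,np.array([3.,3,-27,15,-80,-135.])); print(qf.round(1),err)
cart(q,qf,None,20,[.03,0,.02])
E
```

```text
[   3.2    0.6  -24.3   20.1  -80.1 -135.4] 1.9544643681257412e-11
[0.1, -0.38, 0.12] [-0.56, -0.07, 0.03] 0.4 0.56 q [  8.  22.  30.  97.   2. -87.] err 0.0 dq 4.5
[0.08, -0.38, 0.11] [-0.56, -0.07, 0.03] 0.4 0.56 q [  9.  23.  31.  98.  -2. -87.] err 0.0 dq 4.5
[0.07, -0.38, 0.1] [-0.56, -0.07, 0.03] 0.39 0.56 q [  9.  23.  32.  99.  -7. -87.] err 0.0 dq 4.5
[0.06, -0.38, 0.09] [-0.56, -0.07, 0.03] 0.39 0.56 q [  9.  23.  33.  99. -11. -87.] err 0.0 dq 4.5
[0.05, -0.38, 0.08] [-0.56, -0.07, 0.03] 0.39 0.56 q [  9.  23.  32.  99. -16. -87.] err 0.0 dq 4.5
[0.04, -0.38, 0.08] [-0.56, -0.07, 0.03] 0.38 0.56 q [ 10.  23.  32.  99. -20. -87.] err 0.0 dq 4.5
[0.02, -0.38, 0.07] [-0.56, -0.07, 0.03] 0.38 0.56 q [ 10.  23.  31.  98. -25. -87.] err 0.0 dq 4.5
[0.01, -0.38, 0.06] [-0.56, -0.07, 0.03] 0.38 0.56 q [ 10.  22.  29.  98. -29. -87.] err 0.0 dq 4.5
[0.0, -0.38, 0.05] [-0.56, -0.07, 0.03] 0.38 0.56 q [ 10.  22.  27.  96. -34. -87.] err 0.0 dq 4.5
[-0.01, -0.38, 0.04] [-0.56, -0.07, 0.03] 0.38 0.56 q [ 10.  21.  25.  95. -38. -87.] err 0.0 dq 4.5
[-0.02, -0.38, 0.04] [-0.56, -0.07, 0
[... 293 characters left out ...]
, -0.07, 0.03] 0.38 0.56 q [  9.  16.  13.  86. -56. -90.] err 0.0 dq 4.5
[-0.07, -0.38, 0.0] [-0.56, -0.07, 0.03] 0.38 0.56 q [  8.  15.   9.  82. -61. -91.] err 0.0 dq 4.5
[-0.08, -0.38, -0.0] [-0.56, -0.07, 0.03] 0.38 0.56 q [  8.  13.   5.  77. -65. -94.] err 0.0 dq 4.8
[-0.1, -0.38, -0.01] [-0.56, -0.07, 0.03] 0.39 0.56 q [  7.  11.  -0.  71. -69. -98.] err 0.0 dq 6.5
[-0.11, -0.38, -0.02] [-0.56, -0.07, 0.03] 0.39 0.56 q [   6.    9.   -6.   61.  -74. -104.] err 0.0 dq 9.4
[-0.12, -0.38, -0.03] [-0.56, -0.07, 0.03] 0.39 0.56 q [   5.    5.  -14.   46.  -77. -115.] err 0.0 dq 15.2
[-0.13, -0.38, -0.04] [-0.56, -0.07, 0.03] 0.4 0.56 q [   3.    1.  -24.   20.  -80. -135.] err 0.0 dq 26.2
```

```bash
python3 -m jog '{"delta_pos":[[0.1,-0.38,0.12],[0.08,-0.38,0.11],[0.07,-0.38,0.1],[0.06,-0.38,0.09],[0.05,-0.38,0.08],[0.04,-0.38,0.08],[0.02,-0.38,0.07],[0.01,-0.38,0.06],[0,-0.38,0.05],[-0.01,-0.38,0.04]],"turn":[[-0.56,-0.07,0.03],[-0.56,-0.07,0.03],[-0.56,-0.07,0.03],[-0.56,-0.07,0.03],[-0.56,-0.07,0.03],[-0.56,-0.07,0.03],[-0.56,-0.07,0.03],[-0.56,-0.07,0.03],[-0.56,-0.07,0.03],[-0.56,-0.07,0.03]],"hand":[-1,-1,-1,-1,-1,-1,-1,-1,-1,-1]}' 110
python3 -m jog '{"delta_pos":[[-0.02,-0.38,0.04],[-0.04,-0.38,0.03],[-0.05,-0.38,0.02],[-0.06,-0.38,0.01],[-0.07,-0.38,0],[-0.08,-0.38,0],[-0.05,-0.19,0],[-0.05,-0.19,0],[-0.05,-0.19,-0.01],[-0.05,-0.19,-0.01]],"turn":[[-0.56,-0.07,0.03],[-0.56,-0.07,0.03],[-0.56,-0.07,0.03],[-0.56,-0.07,0.03],[-0.56,-0.07,0.03],[-0.56,-0.07,0.03],[-0.28,-0.04,0.02],[-0.28,-0.04,0.02],[-0.28,-0.04,0.02],[-0.28,-0.04,0.02]],"hand":[-1,-1,-1,-1,-1,-1,-1,-1,-1,-1]}' 110
python3 - <<'E'
from cart import *
from workcell import bot
o=bot.get_obs(); q=np.array(o['q']); print(q.round(1),o['ee_pos'],FK(q)[0])
qf,err=solve_final([.638,-.234],.26,7,45,np.array([3.,3,-27,15,-80,-135.])); print(qf.round(1),err)
cart(q,qf,None,8)
E
```

```text
time: 29.85
ee_pos: [0.6784, -0.0639, 0.2564]
tcp_rot: [-179.5, -38.3, -82.6]
wrist_force: [-0.4, -0.2, -3.3]
opening: 0.0426
time: 30.85
ee_pos: [0.6519, -0.2157, 0.2596]
tcp_rot: [178.0, -74.3, -78.2]
wrist_force: [0.3, -0.5, -4.1]
opening: 0.0423
[   5.2    7.9   -7.2   58.9  -73.6 -107.1] [ 0.65192773 -0.21567015  0.25963849] [ 0.65181378 -0.21857073  0.26183983]
[   3.2    0.6  -24.3   20.1  -80.1 -135.4] 1.9544643681257412e-11
[-0.03, -0.07, -0.0] [-0.13, -0.03, 0.01] 0.08 0.14 q [   5.    7.   -9.   56.  -75. -109.] err 0.0 dq 3.0
[-0.03, -0.07, -0.0] [-0.13, -0.03, 0.01] 0.08 0.14 q [   5.    6.  -11.   53.  -76. -112.] err 0.0 dq 3.4
[-0.03, -0.07, -0.0] [-0.13, -0.03, 0.01] 0.08 0.14 q [   5.    5.  -12.   49.  -76. -114.] err 0.0 dq 3.8
[-0.03, -0.07, -0.0] [-0.13, -0.03, 0.01] 0.08 0.14 q [   4.    5.  -15.   44.  -77. -117.] err 0.0 dq 4.3
[-0.03, -0.07, -0.0] [-0.13, -0.03, 0.01] 0.08 0.14 q [   4.    4.  -17.   40.  -78. -121.] err 0.0 dq 4.9
[-0.03, -0.07, -0.0] [-0.13, -0.03, 0.01] 0.08 0.14 q [   4.    3.  -19.   34.  -79. -125.] err 0.0 dq 5.6
[-0.03, -0.07, -0.0] [-0.13, -0.03, 0.01] 0.08 0.14 q [   3.    2.  -22.   27.  -80. -130.] err 0.0 dq 6.4
[-0.03, -0.07, -0.0] [-0.13, -0.03, 0.01] 0.08 0.14 q [   3.    1.  -24.   20.  -80. -135.] err 0.0 dq 7.3
```

```bash
python3 -m jog '{"delta_pos":[[-0.03,-0.08,0],[-0.03,-0.08,0],[-0.03,-0.08,0],[-0.03,-0.08,0],[-0.03,-0.08,0],[-0.03,-0.08,0],[-0.03,-0.08,0],[-0.03,-0.08,0],[0,0,-0.1],[0,0,-0.3]],"turn":[[-0.13,-0.03,0.01],[-0.13,-0.03,0.01],[-0.13,-0.03,0.01],[-0.13,-0.03,0.01],[-0.13,-0.03,0.01],[-0.13,-0.03,0.01],[-0.13,-0.03,0.01],[-0.13,-0.03,0.01],[0,0,0],[0,0,0]],"hand":[-1,-1,-1,-1,-1,-1,-1,-1,-1,-1]}' 110
python3 - <<'E'
from h import *
o=bot.get_obs(); T=R.from_euler('xyz',o['tcp_rot'],degrees=True); d=T.apply([0,0,1]); print(o['q'].round(1),o['ee_pos'],'d',d,'x',T.apply([1,0,0]),'tube',np.array(o['ee_pos'])-.0135*d)
c=camera('scene');W=cloud(c);x,y,z=W[...,0],W[...,1],W[...,2];hsv=cv2.cvtColor(c['frame'],cv2.COLOR_RGB2HSV)
m=(abs(x-.638)<.07)&(abs(y+.234)<.07)&(z>.03)&(hsv[...,0]<20)&(hsv[...,1]>150)
print(m.sum(),np.percentile(z[m],[1,10,50,99]))
save(c['frame'][120:320,80:340],'s14.png',3)
E
```

```text
time: 31.85
ee_pos: [0.6404, -0.2474, 0.2417]
tcp_rot: [-179.1, -82.8, -80.4]
wrist_force: [-0.5, 0.2, -4.1]
opening: 0.0427
[   3.     0.9  -26.1   16.9  -79.5 -136.6] [ 0.64040287 -0.24738079  0.24172129] d [ 0.18186261 -0.97526805 -0.12561139] x [ 0.0209671  -0.12386654  0.99207735] tube [ 0.63794773 -0.23421468  0.24341704]
413 [0.13966314 0.1511441  0.28764329 0.29237053]
```

View pics/s14.png

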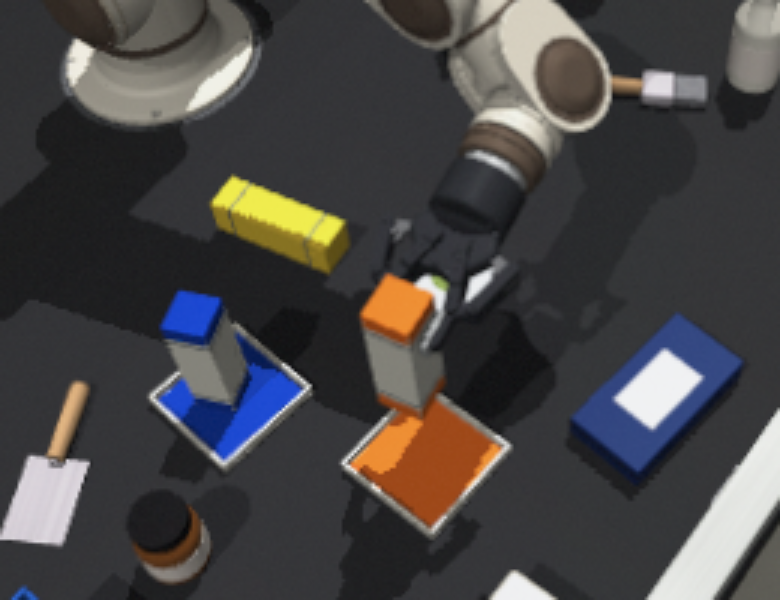

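```bash
python3 -m jog '{"delta_pos":[[0,0,-0.35],[0,0,-0.35],[0,0,-0.35],[0,0,-0.35],[0,0,-0.35],[0,0,-0.25],[0,0,-0.2],[0,0,-0.1],[0,0,-0.05],[0,0,0]],"turn":[[0,0,0],[0,0,0],[0,0,0],[0,0,0],[0,0,0],[0,0,0],[0,0,0],[0,0,0],[0,0,0],[0,0,0]],"hand":[-1,-1,-1,-1,-1,-1,-1,-1,-1,-1]}' 110
python3 - <<'E'
from h import *
o=bot.get_obs(); print(o['q'].round(1),o['ee_pos'],o['wrist_force'],o['tcp_rot'])
E
```

```text
time: 32.9
ee_pos: [0.641, -0.2474, 0.1254]
tcp_rot: [-179.0, -82.8, -80.5]
wrist_force: [0.5, 0.4, -4.2]
opening: 0.0426
[   3.     9.7  -31.4    2.6  -79.6 -136.7] [ 0.64100039 -0.24738954  0.12543226] [ 0.53474967  0.41818055 -4.23940419] [-178.98930584  -82.84277589  -80.47454223]
```

```bash
python3 -m jog '{"delta_pos":[[0,0,-0.08],[0,0,-0.08],[0,0,-0.04],[0,0,-0.03],[0,0,-0.02],[0,0,-0.02],[0,0,0],[0,0,0],[0,0,0],[0,0,0]],"turn":[[0,0,0],[0,0,0],[0,0,0],[0,0,0],[0,0,0],[0,0,0],[0,0,0],[0,0,0],[0,0,0],[0,0,0]],"hand":[-1,-1,-1,-1,-1,-1,-1,-1,-1,-1]}' 110
python3 - <<'E'
from h import *
o=bot.get_obs(); print(o['ee_pos'],o['wrist_force'])
c=camera('scene');W=cloud(c);x,y,z=W[...,0],W[...,1],W[...,2];hsv=cv2.cvtColor(c['frame'],cv2.COLOR_RGB2HSV)
m=(abs(x-.638)<.07)&(abs(y+.234)<.07)&(z>.09)&(hsv[...,0]<20)&(hsv[...,1]>150)
print(m.sum(),np.percentile(z[m],[50,90,99]))
E
```

```text
time: 33.9
ee_pos: [0.6409, -0.2474, 0.1119]
tcp_rot: [-179.0, -82.8, -80.4]
wrist_force: [-0.8, -0.4, -4.7]
opening: 0.0428
[ 0.64089088 -0.24741958  0.11190029] [-0.76811795 -0.42263493 -4.65265675]
306 [0.15829756 0.16100354 0.16239734]
```

```bash
python3 -m jog '{"delta_pos":[[0,0,-0.02],[0,0,-0.02],[0,0,-0.02],[0,0,-0.01],[0,0,0],[0,0,0],[0,0,0],[0,0,0],[0,0,0],[0,0,0]],"turn":[[0,0,0],[0,0,0],[0,0,0],[0,0,0],[0,0,0],[0,0,0],[0,0,0],[0,0,0],[0,0,0],[0,0,0]],"hand":[-1,-1,-1,-1,-1,-1,-1,-1,-1,-1]}' 110
python3 - <<'E'
from h import *
o=bot.get_obs(); print(o['ee_pos'],o['wrist_force'])
c=camera('scene');W=cloud(c);x,y,z=W[...,0],W[...,1],W[...,2];hsv=cv2.cvtColor(c['frame'],cv2.COLOR_RGB2HSV)
m=(abs(x-.638)<.07)&(abs(y+.234)<.07)&(z>.09)&(hsv[...,0]<20)&(hsv[...,1]>150)
print(m.sum(),np.percentile(z[m],[50,90,99]))
E
```

```text
time: 34.95
ee_pos: [0.6408, -0.2474, 0.1083]
tcp_rot: [-179.1, -82.8, -80.4]
wrist_force: [0.4, 0.8, -4.3]
opening: 0.0428
[ 0.64084561 -0.24741671  0.10829015] [ 0.43944464  0.78324731 -4.26591704]
309 [0.15464067 0.15710138 0.15938225]
```

Still hanging at −4.3 N, so it is not in contact yet. A few more 1 mm steps.

```bash
python3 -m jog '{"delta_pos":[[0,0,-0.02],[0,0,-0.02],[0,0,0],[0,0,0],[0,0,0],[0,0,0],[0,0,0],[0,0,0],[0,0,0],[0,0,0]],"turn":[[0,0,0],[0,0,0],[0,0,0],[0,0,0],[0,0,0],[0,0,0],[0,0,0],[0,0,0],[0,0,0],[0,0,0]],"hand":[-1,-1,-1,-1,-1,-1,-1,-1,-1,-1]}' 110
```

```text
time: 36.0
ee_pos: [0.641, -0.2474, 0.1077]
tcp_rot: [-178.3, -82.9, -81.2]
wrist_force: [-4.2, 1.7, 5.2]
opening: 0.0425
```

The tube is touching down (+5 N). Opening gently.

```bash
python3 -m jog '{"delta_pos":[[0,0,0],[0,0,0],[0,0,0],[0,0,0],[0,0,0],[0,0,0],[0,0,0],[0,0,0],[0,0,0],[0,0,0]],"turn":[[0,0,0],[0,0,0],[0,0,0],[0,0,0],[0,0,0],[0,0,0],[0,0,0],[0,0,0],[0,0,0],[0,0,0]],"hand":[0.1,0.1,0.15,0.2,0.3,0.4,0.6,0.8,1,1]}' 30
python3 - <<'E'
from h import *
o=bot.get_obs(); print(o['q'].round(2),o['ee_pos'],o['wrist_force'])
c=camera('scene');W=cloud(c);x,y,z=W[...,0],W[...,1],W[...,2];hsv=cv2.cvtColor(c['frame'],cv2.COLOR_RGB2HSV)
m=(abs(x-.638)<.07)&(abs(y+.234)<.07)&(z>.145)&(hsv[...,0]<20)&(hsv[...,1]>150)
print(m.sum(),np.percentile(z[m],[50,90,99]),cv2.minAreaRect(np.stack([x[m],y[m]],1).astype(np.float32)))
save(c['frame'][120:320,80:340],'s15.png',3)
E
```

```text
time: 37.0
ee_pos: [0.6408, -0.2474, 0.1063]
tcp_rot: [-179.1, -82.8, -80.3]
wrist_force: [0.8, 0.2, 0.2]
opening: 0.0856
[   2.97   11.51  -31.91    0.21  -79.6  -136.74] [ 0.64084763 -0.24741697  0.10625539] [0.75772993 0.22245093 0.24494248]
274 [0.15395082 0.15651581 0.15795711] ((0.6390822529792786, -0.2347393035888672), (0.04552755877375603, 0.04605009779334068), 9.968059539794922)
```

View pics/s15.png

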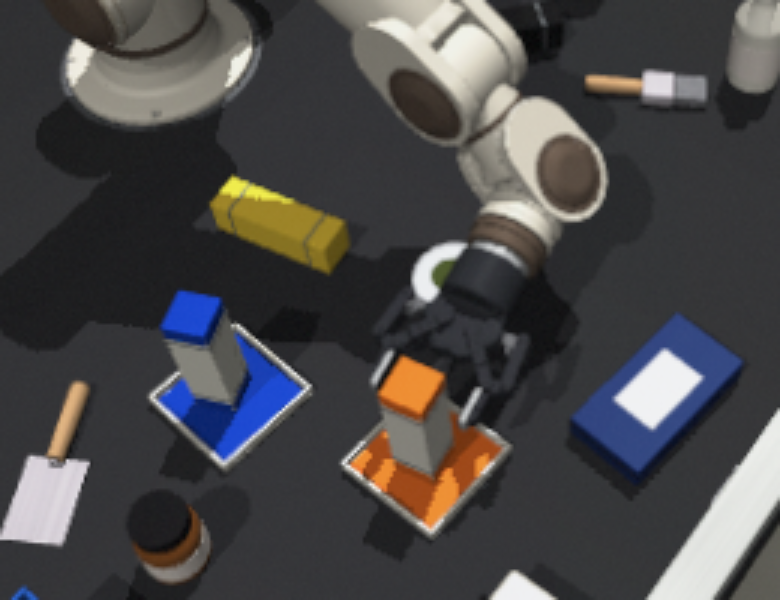

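The orange tube stands upright in the middle of its tray. Backing out.

```bash
python3 -m jog '{"delta_pos":[[-0.04,0.2,0.01],[-0.04,0.2,0.01],[-0.04,0.2,0.01],[-0.04,0.2,0.01],[-0.04,0.2,0.02],[-0.04,0.2,0.02],[-0.04,0.2,0.1],[-0.04,0.2,0.3],[0,0.2,0.5],[0,0.1,0.5]],"turn":[[0,0,0.14],[0,0,0.14],[0,0,0.14],[0,0,0.14],[0,0,0.14],[0,0,0.14],[0,0,0.14],[0,0,0.14],[0,0,0.14],[0,0,0.1]],"hand":[1,1,1,1,1,1,1,1,1,1]}' 30
python3 -m jog '{"delta_pos":[[0,0,0.2],[0,0,0],[0,0,0],[0,0,0],[0,0,0],[0,0,0],[0,0,0],[0,0,0],[0,0,0],[0,0,0]],"turn":[[0,0,0],[0,0,0],[0,0,0],[0,0,0],[0,0,0],[0,0,0],[0,0,0],[0,0,0],[0,0,0],[0,0,0]],"hand":[1,1,1,1,1,1,1,1,1,1]}' 30
python3 - <<'E'
from h import *
o=bot.get_obs(); print(o['q'].round(2),o['ee_pos'],o['wrist_force'])
c=camera('scene');W=cloud(c);x,y,z=W[...,0],W[...,1],W[...,2];hsv=cv2.cvtColor(c['frame'],cv2.COLOR_RGB2HSV)
for nm,C,h in(('orange',(.638,-.234),(0,20)),('blue',(.43,-.3),(105,130))):
    m=(abs(x-C[0])<.06)&(abs(y-C[1])<.06)&(z>.145)&(hsv[...,0]>=h[0])&(hsv[...,0]<h[1])&(hsv[...,1]>150)
    print(nm,m.sum(),np.percentile(z[m],[2,50,99]),cv2.minAreaRect(np.stack([x[m],y[m]],1).astype(np.float32)))
save(c['frame'],'s16.png',1.5)
E
```

```text
time: 38.05
ee_pos: [0.6246, -0.1513, 0.181]
tcp_rot: [-179.5, -82.8, -69.0]
wrist_force: [-0.6, 0.1, 0.4]
opening: 0.0854
time: 39.05
ee_pos: [0.6249, -0.1524, 0.1903]
tcp_rot: [-179.1, -82.8, -69.5]
wrist_force: [0.1, 0.3, 0.1]
opening: 0.0855
[  12.     -3.88  -38.56    2.79  -78.19 -143.01] [ 0.62488934 -0.15240366  0.1903131 ] [0.12890739 0.25273111 0.11696152]
orange 272 [0.14673074 0.15387694 0.15845449] ((0.6398759484291077, -0.23480388522148132), (0.04638993367552757, 0.04532955214381218), 10.524271011352539)
blue 243 [0.14584617 0.15395402 0.15804473] ((0.42200934886932373, -0.3008044958114624), (0.04540906101465225, 0.047758106142282486), 23.946657180786133)
```

View pics/s16.png

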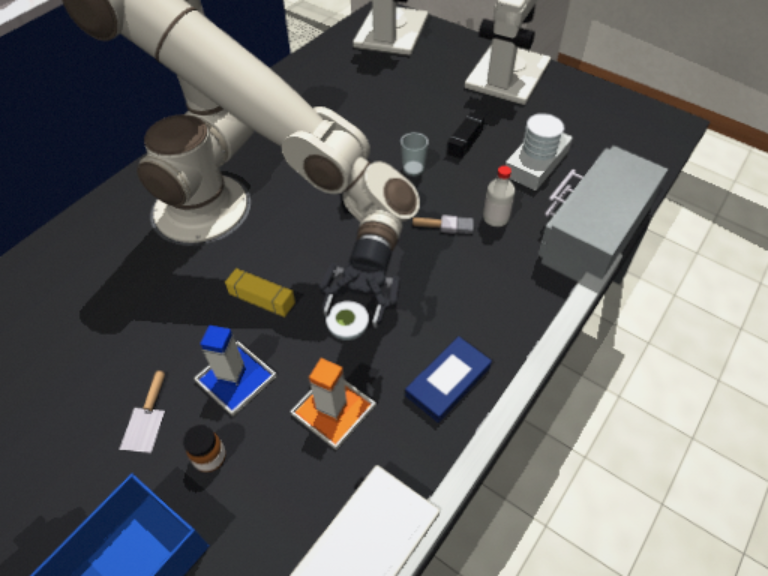

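Both tubes stand in their own trays, blue at px (221,355) and orange at (328,390). The gripper is clear and everything else is where it was. Handing in.

```bash
python3 -c "
from workcell import ticket
print(ticket.job_done())"
```

```text
the job is handed in; nothing more can be done
None
```

Both tubes are standing upright, heavy end down, each in the tray of its own colour. I handed the job in at about 39 s of the 72 s allowed.

- **Blue tube:** I lifted it about 0.10 m by its middle. The wrist moment of about +0.1 N·m put the heavy end toward −y. I laid it down, let go, and gripped it again off-centre, where the moment rose to about 0.165 N·m and agreed. I then stood it in the blue tray and released it.
- **Orange tube:** The same lift gave about −0.11 N·m, so its heavy end was toward +y. I laid it down, let go, turned the hand half a turn, gripped again and stood it in the orange tray. The second reading there (−0.49 N·m) included the tilted gripper's own weight, so it only roughly supports the result.

**Last checks:**
- Both tube tops measured 0.154 m, as they should for a tube standing on the tray floor.
- Blue is at (0.422, −0.301) and orange at (0.640, −0.235). Blue is about 8 mm off its tray centre and orange about 2 mm, both fully inside the rims.
- The gripper was open and clear, with no force on the wrist.
- In the last scene view nothing else looked moved. I judged the other items by eye and did not measure them again.
- The blue tube was set down tilted about 5° and levelled itself when released.

No check failed at the end. I never saw the heavy ends directly; they are inferred from the moment readings.

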